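# Load and clamp the demagnetising coil

### The job

Put every steel bar and block from the yellow card into the well of the demagnetising coil, set the lid on the well, swing the clamp arm right over it and screw the knurled thumbscrew fully down. Only then turn the small inner knob on the supply until its line points at the white mark, without dragging the outer ring round. Leave the glass dish where it is.

Things in the scene. Friction and masses are not known exactly. Their poses are not given: they have to be found in the camera images.
- well_floor (a point): Centre of the well's inner floor, fixed to the demagnetising coil unit (moves and turns only between starts). The unit is a grey base plate 290 x 200 x 15 mm with an upright round steel well, inner diameter 130 mm, outer 140 mm, inner depth 55 mm, floor 20 mm above the bench, open at the top, ringed by a copper coil of 182 mm outside diameter reaching 64 mm above the bench. x axis: from the well to the clamp post; z up.
- well_rim (a point): Centre of the well's mouth, level with its rim, 75 mm above the bench.
- pivot (a point): Vertical pivot axis of the swing clamp, at half the clamp arm's thickness, 130 mm from the well's axis along the unit's x, 128 mm above the bench. A steel post 30 mm in diameter stands below it. The clamp arm is a level aluminium bar 26 mm wide, 16 mm thick (120 to 136 mm above the bench) that reaches 147 mm from the pivot and carries the thumbscrew 130 mm from the pivot.
- clamp_arm (a joint): Swing of the clamp arm about the pivot, rad: 0 = arm straight over the well, thumbscrew on the well's axis, against its stop; grows as the arm swings anticlockwise seen from above, up to 1.7. Stays where it is left; moving it takes about 2 N at the thumbscrew. It can be pushed, or led by the thumbscrew's head.
- screw_head (a point): Centre of the knurled steel thumbscrew head, half-way up: an upright round head 40 mm in diameter, 26 mm high, on the end of the clamp arm; centre 163 mm above the bench when fully raised, 155 mm when fully down. Clear space between head and arm top 14 mm (raised) to 6 mm (down). A white line on its top points from its axis along the point's x axis.
- screw (a joint): Turn of the thumbscrew in the clamp arm, rad: 0 = fully raised, grows clockwise seen from above as it is screwed down, 12.57 (two turns) = fully down against its stop. Each turn lowers screw and head 4 mm. Friction 0.05 N m; stays where it is left. Fully down, its foot (18 mm across) bears on the block of a lid that lies home in the well (gap under 1 mm); fully raised it clears that block by 8 mm.
- lid_grip (a point): Centre of the black grip block of the loose lid. Lid: aluminium disc 148 mm in diameter and 6 mm thick, below it a round grey lip 116 mm in diameter and 6 mm deep that drops into the well with 7 mm play all round, on top a black block 50 mm (lid's x) x 26 mm (y) x 24 mm high in the middle; 36 mm high overall; about 0.25 kg. The point is 24 mm above the lip's underside, so 18 mm above the rim when the lid lies home. Starts lying right way up on the bench.
- inner_grip (a point): Point on the axis of the small inner knob of the concentric pair on top of the white supply box, 12 mm below the knob's top, 115 mm above the bench. Supply: box 170 x 150 x 75 mm. The inner knob is a round aluminium knob 30 mm in diameter that stands 34 mm (93 to 127 mm above the bench) above the top of the black outer ring; a black line on its top runs from its axis to its edge.
- inner_knob (a joint): Turn of the inner knob, rad, grows clockwise seen from above, range 0 to 2.6; 1.7 = its black line points at the white mark. Friction 0.03 N m; stays where it is left.
- mark (a point): The single raised white mark (14 x 5 mm) on the supply's top panel, 42 mm from the knobs' axis, just outside the outer ring.
- outer_ring (a joint): Turn of the black outer ring (64 mm in diameter, 16 mm high, top 93 mm above the bench) round the foot of the inner knob, rad; it turns easily and must be left as it is.
- outer_edge (a point): A point on the top edge of the outer ring, 30 mm from its axis; turns with the ring.
- bar0_c (a point): Centre of a dark steel bar, 70 mm (its x) x 20 mm (y) x 20 mm high, 0.2 kg, lying on the yellow card (1 mm thick); may be absent.
- bar1_c (a point): Centre of a dark steel bar, 70 mm (its x) x 20 mm (y) x 20 mm high, 0.2 kg, lying on the yellow card (1 mm thick); may be absent.
- bar2_c (a point): Centre of a dark steel bar, 70 mm (its x) x 20 mm (y) x 20 mm high, 0.2 kg, lying on the yellow card (1 mm thick); may be absent.
- block0_c (a point): Centre of a dark steel block, 60 mm (its x) x 30 mm (y) x 20 mm high, 0.25 kg, lying on the yellow card (1 mm thick); may be absent.
- block1_c (a point): Centre of a dark steel block, 60 mm (its x) x 30 mm (y) x 20 mm high, 0.25 kg, lying on the yellow card (1 mm thick); may be absent.
- dish: Shallow glass dish 90 mm across on the bench beyond the supply; not part of the job. Origin under its middle.
Things that resemble listed ones, but are neither listed nor needed, are in the scene too. What is shaped like the part that bears bar2_c but pink or purple is not meant.

How it is judged:
By the outcome, as a careful person would: the job done as asked, in the order asked, and still so for the second after the job is handed in, with the robot touching nothing.
Of bar0, bar1, bar2, block0, block1 only 2 to 4 are there at a start; the rules pass over those that are not, and their reading is None.
At some moment in a run one of bar0, bar1, bar2, block0, block1 may be knocked a few centimetres aside while the robot is not near it.
Once in a run the grip may slacken for a moment while it holds something.
It also fails if it takes over 210 s, if anything falls off the work surface, if the arm or the gripper's body presses on something with over 40 N, if the wrist force passes 120 N, or if a joint passes its speed limit or range.

### The arm

A 6-joint arm with a two-finger parallel gripper is mounted at the origin on the work surface. World frame = base frame: x ahead of the robot, y to its left, z up, the work surface at z = 0. Lengths are in mm, angles in rad, forces in N, time in s.
With the tool pointing down it reaches from about 350 to 875 mm from the base axis. Payload 4.2 kg.
Tool frame: the origin (TCP) lies at the very end of the fingers, on their centre line; the grasp point (between the pads) lies 19 mm behind it; z points along the fingers, y is the line along which they close (so a half turn about z gives the same grasp; the last joint's range is limited). The gripper opens to 85 mm and grips with 20 to 120 N. Pads are 22 mm wide; open, the fingers measure 114 mm over their backs; the gripper's body (76 mm by 85 mm) begins 54 mm behind the grasp point. The pads swing forward as they close: fully open they stand 13 mm farther back than shut.
Start: joints at [1.609, 0.385, 0.008, 0, -1.194, -0.259], TCP at [136.85, 609.812, 231.312] pointing down, gripper open.
Joint ranges: [-3.14, 3.14], [-1.21, 2.06], [-1.07, 1.41], [-3.16, 2.05], [-2.99, -0.16], [-3.1, 3.1]. Speed limits (rad/s): [2.79, 2.79, 3.14, 3.14, 3.14, 3.14].

### API

Orientations are given as a unit quaternion [x, y, z, w].
In Python, from bench import arm gives the robot as it stands. The module is installed in compiled form; this text tells all that it offers.
- The arm moves only by the tool drive_tool, never from a script. Its argument "targets" is a list of rows, each a list of 5 numbers: the closure, from -1 (fully open) to 1 (shut), then the shift along the tool's x, y, z in mm, then the turn about the tool's z in degrees. In form: [[grip, tx, ty, tz, roll], ...]. A call has 1 to 12 rows; each row is the pose to reach, as a shift and turn from the pose commanded when the call began, along the tool's axes at that moment; what a row does not reach only later rows make up. A row lasts 1/10 s, in which the tool goes at most 50 mm and 8.59 degrees, less where a joint would pass 70% of its speed; a pose out of reach is approached as far as the arm can. A call with a gripper value outside its range is refused whole. The fingers move at their own pace and stop on an object; the grip force is fixed at half the most. Time passes only in rows, so rows that repeat a pose let the fingers close. It gives the time, the measured TCP pose, the force, the opening and the grip force at its end, in the units of the state.
- arm.read_state(): the state, without advancing time (a new reading comes with each control period).
- arm.get_image(name): name is "side" or "top" or "wrist"; returns the picture (384x512x3 uint8, blue, green, red); there is no depth.
- arm.camera_params(name): a dict with "fov_y" (degrees; the focal length in pixels is half the picture's height over the tangent of half this angle, whatever the lens; pixels are square), "cx", "cy" (the principal point, pixels), "rvec" (rotation vector, rad) and "tvec" (3), from world to camera coordinates, as OpenCV has them; the wrist camera has in their place "tool_from_camera" (4x4, takes a point from camera to tool coordinates, whose origin is the TCP and whose axes are the flange's). Camera axes: x right, y down, z forward; pixel columns grow to the right and rows downward; lengths in mm; the calibration is good to about 2 mm. The wrist camera is an equidistant fisheye: a pixel r from the principal point sees the ray r / f radians off the axis. A picture is of the moment at which its call begins: read the wrist's pose just before it. camera_params takes no time and is no camera call.
- arm.job_done(): hands the job in; it is judged then, once.
The state is a dict: "clock": time; "joints": joint angles; "joint_vel": joint speeds; "joint_efforts": joint torques, N m; "position": TCP position; "ee_rot": TCP orientation; "contact_force": force on the tool from outside, world axes, zero at the start; "wrist_torque": the same for the moment, N m; "gripper_width": finger opening in mm; "grasp_force": force on a finger pad.
Only numpy, scipy, OpenCV 4.12 (cv2) and the standard library are available. Lean on these libraries where they do the work, as an engineer would, in place of code of your own. Each camera call takes 0.05 s, during which the arm holds its last target. There are 200 camera calls.

## Working session

There is one attempt and no reset: what is moved stays moved. The work goes in short steps, Python scripts to look and compute and a tool call to move; the robot and the scene stay as the last step left them, time stands still between calls to the robot, and variables do not carry over. Pictures are saved under pics/ and viewed, at most 14 in all, crops included, and the job is handed in when it is done.

Besides the shell and the picture viewer there is one more tool, called after ">>>" as name(argument=value, ...) on one line, values as JSON. drive_tool: Moves the arm, as the interface text tells. Its arguments: {"type":"object","properties":{"targets":{"type":"array","items":{"type":"array","items":{"type":"number"}}}},"required":["targets"]}

```bash
ls; mkdir -p pics
python3 - <<'E'
from bench import arm
import cv2, numpy as np
s=arm.read_state(); print({k:np.round(v,3).tolist() for k,v in s.items()})
for n in ("side","top","wrist"):
    im=arm.get_image(n); cv2.imwrite(f"pics/{n}0.png",im)
    print(n,arm.camera_params(n))
a=cv2.imread("pics/top0.png"); 
cv2.imwrite("pics/top0x.png",cv2.resize(a,(800,600),interpolation=cv2.INTER_CUBIC))
E
```

```text
pics
{'clock': 0.0, 'joints': [1.609, 0.386, 0.007, -0.0, -1.194, -0.259], 'joint_vel': [-0.002, -0.001, -0.001, -0.003, 0.001, 0.003], 'joint_efforts': [0.0, -39.229, 18.841, 4.187, -0.005, 0.0], 'position': [136.736, 609.267, 230.214], 'ee_rot': [0.994, -0.11, -0.0, 0.001], 'contact_force': [-0.514, 0.309, 0.775], 'wrist_torque': [0.002, -0.02, -0.016], 'grasp_force': 0.0, 'gripper_width': 85.551}
side {'fov_y': 46.70562291268489, 'cx': 251.85579328591913, 'cy': 195.9128181388283, 'rvec': array([ 2.16964208, -0.28310545,  0.12013092]), 'tvec': array([-454.4009179 ,  131.08241809, 1121.43512874])}
top {'fov_y': 50.09826758153676, 'cx': 263.2155398329068, 'cy': 193.3736485794573, 'rvec': array([ 2.1931188 , -2.13310552,  0.09668   ]), 'tvec': array([ -60.65437846,  489.7609044 , 1182.83330195])}
wrist {'fov_y': 65.70646984690485, 'cx': 251.99094451233216, 'cy': 191.10435825584585, 'tool_from_camera': array([[-6.12051264e-04, -9.59078959e-01, -2.83138088e-01,
         7.22246642e+01],
       [ 9.99999694e-01, -4.48943888e-04, -6.40953824e-04,
        -1.13663922e-01],
       [ 4.87612212e-04, -2.83138393e-01,  9.59078940e-01,
        -1.41689047e+02],
       [ 0.00000000e+00,  0.00000000e+00,  0.00000000e+00,
         1.00000000e+00]])}
```

View pics/top0x.png

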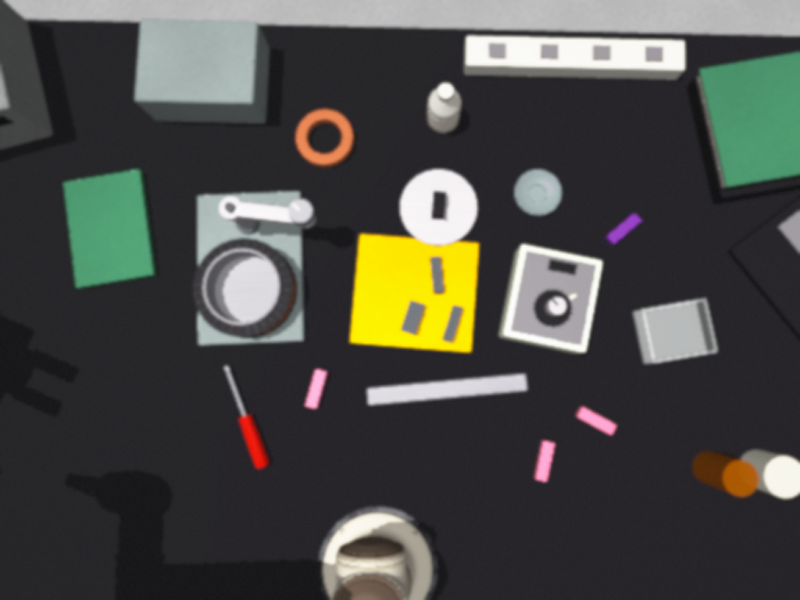

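View pics/side0.png

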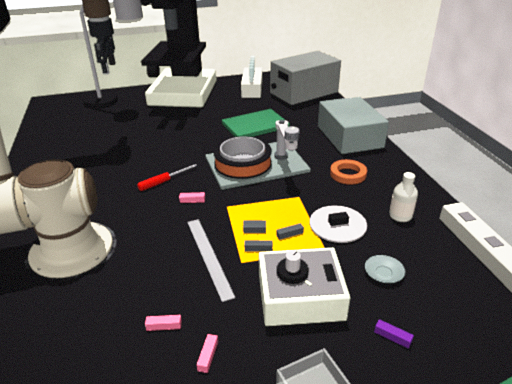

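```bash
cat > h.py <<'E'
from bench import arm
import cv2, numpy as np
from scipy.spatial.transform import Rotation as R
def snap(n,name):
    s=arm.read_state(); im=arm.get_image(n); cv2.imwrite(f"pics/{name}.png",im); return s,im
def ray(n,uv,s=None):
    """origin and unit-ish direction in world of pixel uv"""
    p=arm.camera_params(n); f=192/np.tan(np.radians(p["fov_y"]/2))
    d=(np.asarray(uv,float)-[p["cx"],p["cy"]])/f
    if n!="wrist":
        M=cv2.Rodrigues(p["rvec"])[0]; return -M.T@p["tvec"], M.T@np.r_[d,1]
    t=np.hypot(*d); c=np.r_[d/t*np.sin(t) if t>0 else d,np.cos(t)]
    T=p["tool_from_camera"]; W=R.from_quat(s["ee_rot"]).as_matrix()
    return np.array(s["position"])+W@T[:3,3], W@T[:3,:3]@c
def onplane(n,uv,z,s=None):
    o,d=ray(n,uv,s); return (o+d*(z-o[2])/d[2])
def rect(n,cnt,z,s=None):
    """min-area rectangle of a contour's world points at height z: centre, (long,short), angle deg of long side"""
    P=np.array([onplane(n,c,z,s)[:2] for c in cnt.reshape(-1,2)],np.float32)
    (c,(w,h),a)=cv2.minAreaRect(P)
    if w<h: w,h,a=h,w,a+90
    return np.round(c,1),round(w,1),round(h,1),round((a+90)%180-90,1)
E
python3 - <<'E'
from h import *
im=cv2.imread("pics/top0.png"); hsv=cv2.cvtColor(im,cv2.COLOR_BGR2HSV)
k=1/1.5625
for nm,uv,z in [("well rim",(245,288),75),("pivot",(230,207),136),("head",(300,210),176),("lid block",(440,205),36),("inner",(557,305),127),("mark",(573,297),77),("dish",(538,192),20),("card c",(415,293),1)]:
    p=onplane("top",np.array(uv)*k,z); print(nm,np.round(p,0),round(np.hypot(*p[:2])))
# dark pieces within card
yel=cv2.inRange(hsv,(20,120,100),(35,255,255))
cn=max(cv2.findContours(yel,0,2)[0],key=cv2.contourArea); hull=np.zeros_like(yel); cv2.fillConvexPoly(hull,cv2.convexHull(cn),255)
print("card",rect("top",cn,1))
hole=cv2.bitwise_and(hull,cv2.bitwise_not(yel))
for c in cv2.findContours(hole,0,2)[0]:
    if cv2.contourArea(c)>60: print(cv2.contourArea(c),rect("top",c,15))
E
```

```text
well rim [504. 254.  75.] 564
pivot [638. 271. 136.] 693
head [626. 141. 176.] 641
lid block [676. -96.  36.] 683
inner [ 483. -299.  127.] 568
mark [ 503. -338.   77.] 606
dish [ 711. -284.   20.] 765
card c [512. -53.   1.] 514
card (array([514. , -51.3]), 238.5, 217.7, 87.0)
114.0 (array([ 455. , -125.4]), 66.6, 18.0, -15.8)
163.0 (array([464.2, -50.2]), 57.2, 28.1, -16.7)
113.0 (array([548.1, -93.5]), 66.9, 18.4, 7.0)
83.0 (array([611.8, -93.2]), 101.8, 14.7, 87.0)
```

View pics/wrist0.png

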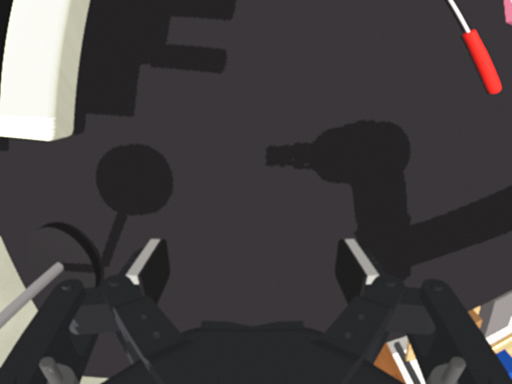

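>>> drive_tool(targets=[[-1, 242, 299, -10, 0], [-1, 242, 299, -10, 0], [-1, 242, 299, -10, 0], [-1, 242, 299, -10, 0], [-1, 242, 299, -10, 0], [-1, 242, 299, -10, 0], [-1, 242, 299, -10, 0], [-1, 242, 299, -10, 0], [-1, 242, 299, -10, 0], [-1, 242, 299, -10, 0]])

```text
clock: 1.15
position: [307.7, 264.5, 241.5]
ee_rot: [0.994, -0.111, 0.0, -0.0]
contact_force: [-0.7, 0.3, 0.4]
gripper_width: 85.3
grasp_force: 0.0
```

>>> drive_tool(targets=[[-1, 242, 299, -10, 0], [-1, 242, 299, -10, 0], [-1, 242, 299, -10, 0], [-1, 242, 299, -10, 0], [-1, 242, 299, -10, 0], [-1, 242, 299, -10, 0], [-1, 242, 299, -10, 0], [-1, 242, 299, -10, 0], [-1, 242, 299, -10, 0], [-1, 242, 299, -10, 0]])

```text
clock: 2.15
position: [478.6, -79.4, 250.5]
ee_rot: [0.994, -0.11, -0.001, 0.0]
contact_force: [-0.8, 0.0, -0.1]
gripper_width: 85.5
grasp_force: 0.0
```

```bash
cat >> h.py <<'E'
def yaw(s): return np.degrees(R.from_quat(s["ee_rot"]).as_matrix()[:2,0]@[1,1j]) if 0 else np.degrees(np.arctan2(*R.from_quat(s["ee_rot"]).as_matrix()[[1,0],0]))
def go(s,x,y,z,yw=None):
    """shift [tx,ty,tz,roll] from pose s=(x,y,z,yaw) to the given TCP pose"""
    a=np.radians(s[3]); d=np.array([x-s[0],y-s[1]]); r=0 if yw is None else (s[3]-yw+180)%360-180
    return np.round([d@[np.cos(a),np.sin(a)], d@[np.sin(a),-np.cos(a)], s[2]-z, r],1).tolist()
def pose(s): return np.round([*s["position"],yaw(s)],1).tolist()
E
python3 - <<'E'
from h import *
s,im=snap("wrist","w1"); print(s["clock"],pose(s),np.round(s["joints"],2))
E
```

```text
2.15 [478.6, -79.4, 250.5, -12.7] [ 0.17  0.13 -0.29 -0.   -1.15  1.18]
```

View pics/w1.png

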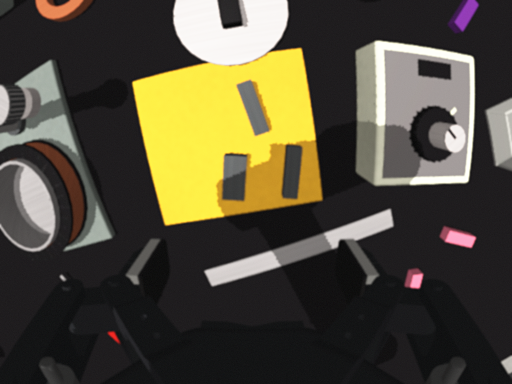

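```bash
cat >> h.py <<'E'
def pieces(s,im,z=21):
    hsv=cv2.cvtColor(im,cv2.COLOR_BGR2HSV)
    yel=cv2.inRange(hsv,(15,130,60),(38,255,255)); yel=cv2.morphologyEx(yel,cv2.MORPH_OPEN,np.ones((3,3)))
    cn=max(cv2.findContours(yel,0,2)[0],key=cv2.contourArea); hull=np.zeros_like(yel); cv2.fillConvexPoly(hull,cv2.convexHull(cn),255)
    hole=cv2.bitwise_and(cv2.erode(hull,np.ones((5,5))),cv2.bitwise_not(yel))
    for c in cv2.findContours(hole,0,1)[0]:
        if cv2.contourArea(c)>200: print("piece px",c.reshape(-1,2).mean(0).round(),"at z",z,rect("wrist",c,z,s),"z11",rect("wrist",c,11,s))
E
python3 - <<'E'
from h import *
im=cv2.imread("pics/w1.png"); s=arm.read_state(); pieces(s,im); P=pose(s)
# lid block, well rim ellipse etc. from wrist
for nm,uv,z in [("lid block",(232,11),36),("inner top",(453,139),127),("mark",(454,111),77),("head top",(8,103),176)]:
    print(nm,onplane("wrist",uv,z,s).round(0))
E
```

```text
piece px [234. 177.] at z 21 (array([465. , -51.6]), 60.5, 28.9, -17.4) z11 (array([462.7, -50.4]), 62.1, 29.7, -17.4)
piece px [292. 171.] at z 21 (array([ 455.5, -125.7]), 69.9, 20.1, -15.9) z11 (array([ 452.9, -126.5]), 71.8, 20.7, -15.9)
piece px [253. 107.] at z 21 (array([546.5, -94.6]), 68.2, 19.1, 7.2) z11 (array([546.4, -94.7]), 70.1, 19.6, 7.2)
lid block [669. -97.  36.]
inner top [ 482. -296.  127.]
mark [ 504. -340.   77.]
head top [619. 121. 176.]
```

Run:
```python
from h import *
s=arm.read_state(); P=pose(s); P0=[480,-80,251.3,-12.6]
print(P, go(P,464.5,-51.2,30,-17.4),go(P,464.5,-51.2,3,-17.4))
```

```text
[478.2, -78.8, 250.7, -12.6] [-19.4, -23.9, 220.7, 4.8] [-19.4, -23.9, 247.7, 4.8]
```

>>> drive_tool(targets=[[-0.3, -19.5, -24, 40, 4.8], [-0.3, -19.5, -24, 90, 4.8], [-0.3, -19.5, -24, 140, 4.8], [-0.3, -19.5, -24, 185, 4.8], [-0.3, -19.5, -24, 215, 4.8], [-0.3, -19.5, -24, 235, 4.8], [-0.3, -19.5, -24, 247, 4.8], [-0.3, -19.5, -24, 247, 4.8], [1, -19.5, -24, 247, 4.8], [1, -19.5, -24, 247, 4.8], [1, -19.5, -24, 247, 4.8], [1, -19.5, -24, 247, 4.8]])

```text
clock: 3.4
position: [465.1, -51.3, 5.6]
ee_rot: [0.988, -0.151, 0.001, -0.001]
contact_force: [-1.4, 3.6, 6.9]
gripper_width: 28.5
grasp_force: 60.5
```

>>> drive_tool(targets=[[1, 0, 0, 0, 0], [1, 0, 0, 0, 0], [1, 0, 0, -20, 0], [1, 0, 0, -60, 0]])

```text
clock: 3.8
position: [461.7, -52.4, 62.8]
ee_rot: [0.988, -0.152, -0.004, 0.001]
contact_force: [1.3, 0.7, -2.3]
gripper_width: 28.7
grasp_force: 59.9
```

>>> drive_tool(targets=[[1, 0, -50, -40, 0], [1, 0, -100, -80, 0], [1, 0, -150, -120, 0], [1, -20, -195, -140, 0], [1, -40, -195, -140, 0], [1, -45, -195, -140, 0], [1, -45, -195, -140, 0]])

```text
clock: 4.5
position: [478.6, 148.3, 204.4]
ee_rot: [0.989, -0.151, -0.0, -0.0]
contact_force: [0.1, -0.8, -2.8]
gripper_width: 28.5
grasp_force: 60.2
```

Run:
```python
from h import *
s,im=snap("wrist","w2"); print(s["clock"],pose(s),s["gripper_width"]); np.save("w2.npy",s,allow_pickle=True)
```

```text
4.5 [478.6, 148.3, 204.4, -17.3] 28.451858502585306
```

View pics/w2.png

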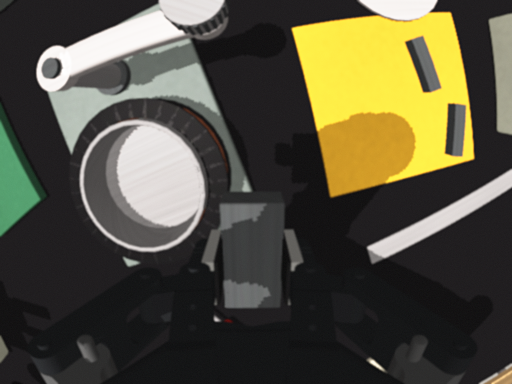

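Run:
```python
from h import *
from scipy.optimize import least_squares
im=cv2.imread("pics/w2.png"); s=arm.read_state(); g=cv2.GaussianBlur(im,(0,0),1).astype(int)
g=g.sum(2)/3; pts=[];V=[]
for a in np.radians(np.arange(0,360,5)):
    if 20<np.degrees(a)<75: continue
    r=np.arange(54,76,.5); uv=np.c_[143+r*np.cos(a),185+r*np.sin(a)]
    v=cv2.remap(g.astype(np.float32),uv[:,0].astype(np.float32),uv[:,1].astype(np.float32),1).ravel()
    i=v.argmax(); pts.append(onplane("wrist",uv[i],75,s)[:2]); V.append((round(r[i]),round(v[i])))
pts=np.array(pts); print(V[::4])
f=least_squares(lambda p:np.hypot(*(pts-p[:2]).T)-p[2],[504,254,68],loss="soft_l1"); print("well",f.x.round(1),"res",np.abs(f.fun).mean())
for nm,uv,z in [("pivot",(53,69),137),("head",(195,2),176),("plate corner?",(125,262),15)]: print(nm,onplane("wrist",uv,z,s).round(1))
print("pivot via top",onplane("top",np.array((230,207))/1.5625,137).round(1))
```

```text
[(54, 219), (56, 217), (64, 205), (62, 194), (60, 195), (60, 199), (61, 198), (62, 200), (64, 201), (66, 208), (65, 211), (54, 232), (54, 231), (54, 226), (54, 221), (54, 219)]
well [507.3 260.6  64.9] res 1.1501144636255243
pivot [634.8 266.3 137. ]
head [617.5 138.  176. ]
plate corner? [410.  350.8  15. ]
pivot via top [637.3 270.8 137. ]
```

Run:
```python
from h import *
from scipy.optimize import least_squares
im=cv2.imread("pics/w2.png"); s=arm.read_state(); g=cv2.GaussianBlur(im,(0,0),.7).mean(2).astype(np.float32)
pts=[];q=[]
for a in np.radians(np.arange(80,380,4)):
    r=np.arange(58.5,75,.25); uv=np.c_[143+r*np.cos(a),185+r*np.sin(a)].astype(np.float32)
    v=cv2.remap(g,uv[:,0],uv[:,1],1).ravel(); d=np.diff(v); i=d.argmin()  # outermost falling edge
    pts.append(onplane("wrist",uv[i],75,s)[:2]); q.append((r[i],d[i]))
pts=np.array(pts); print(np.round(q[::4],1).tolist())
f=least_squares(lambda p:np.hypot(*(pts-p[:2]).T)-p[2],[504,254,70],loss="soft_l1",f_scale=1); print("well",f.x.round(1),"res",np.abs(f.fun).mean())
```

```text
[[67.8, -14.8], [65.8, -14.6], [63.8, -16.3], [62.8, -16.8], [62.0, -16.8], [62.5, -16.8], [62.8, -15.2], [64.5, -16.2], [66.2, -15.1], [67.5, -16.8], [68.0, -13.9], [66.5, -13.9], [64.8, -12.0], [62.0, -12.4], [60.2, -12.5], [59.2, -12.6], [59.5, -12.4], [60.2, -12.6], [62.2, -12.8]]
well [507.2 258.5  69.1] res 0.23485741736573043
```

Run:
```python
from h import *
s=arm.read_state(); P=pose(s); u=np.array([.998,.061]); c=np.array([507.2,258.5])-22*u
print(P,c,go(P,*c,26,-86.5))
```

```text
[478.7, 147.2, 203.7, -17.4] [485.244 257.158] [-26.6, -106.9, 177.7, 69.1]
```

>>> drive_tool(targets=[[1, -5, -25, 0, 8.5], [1, -10, -50, 0, 17], [1, -15, -75, 10, 25.5], [1, -22, -95, 25, 34], [1, -26.5, -107, 40, 42.5], [1, -26.5, -107, 55, 51], [1, -26.5, -107, 70, 59.5], [1, -26.5, -107, 85, 69], [1, -26.5, -107, 100, 69], [1, -26.5, -107, 105, 69], [1, -26.5, -107, 105, 69]])

```text
clock: 5.65
position: [486.5, 255.8, 97.8]
ee_rot: [0.728, -0.685, -0.0, 0.002]
contact_force: [-0.6, 0.5, -2.1]
gripper_width: 28.4
grasp_force: 60.2
```

>>> drive_tool(targets=[[1, 0, 0, 25, 0], [1, 0, 0, 50, 0], [1, 0, 0, 66, 0], [1, 0, 0, 72, 0], [1, 0, 0, 72, 0], [1, 0, 0, 72, 0]])

```text
clock: 6.25
position: [488.0, 258.2, 28.5]
ee_rot: [0.729, -0.685, 0.0, -0.002]
contact_force: [2.7, 0.7, -1.4]
gripper_width: 28.5
grasp_force: 60.7
```

>>> drive_tool(targets=[[1, 0, 0, 2, 0], [1, 0, 0, 2, 0], [0.1, 0, 0, 2, 0], [0.1, 0, 0, 2, 0], [0.1, 0, 0, 2, 0], [0.1, 0, 0, -40, 0], [0.1, 0, 0, -90, 0], [0.1, 0, 0, -120, 0], [0.1, 0, 0, -120, 0]])

```text
clock: 7.15
position: [488.7, 259.3, 152.7]
ee_rot: [0.729, -0.685, 0.001, -0.005]
contact_force: [-0.1, 1.0, 0.4]
gripper_width: 38.6
grasp_force: 0.0
```

Run:
```python
from h import *
s=arm.read_state(); P=pose(s)
print(P,go(P,500,-50,210,7))
```

```text
[488.7, 259.3, 152.7, -86.4] [309.4, 8.1, -57.3, -93.4]
```

>>> drive_tool(targets=[[0.1, 0, 0, -45, 0], [0.1, 25, 0, -57, -8.5], [0.1, 60, 2, -57, -17], [0.1, 95, 4, -57, -25.5], [0.1, 135, 6, -57, -34], [0.1, 175, 8, -57, -42.5], [0.1, 215, 8, -57, -51], [0.1, 250, 8, -57, -59.5], [0.1, 280, 8, -57, -68], [0.1, 309, 8, -57, -76.5], [-0.2, 309, 8, -57, -85], [-0.2, 309, 8, -57, -93]])

```text
clock: 8.35
position: [496.7, -52.3, 203.2]
ee_rot: [0.998, 0.059, -0.001, -0.0]
contact_force: [0.8, 0.2, 0.9]
gripper_width: 51.1
grasp_force: 0.0
```

>>> drive_tool(targets=[[-0.3, 0, 0, 0, 0], [-0.3, 0, 0, 0, 0]])

```text
clock: 8.55
position: [497.3, -51.3, 203.7]
ee_rot: [0.998, 0.056, -0.001, -0.0]
contact_force: [0.7, 0.2, 0.1]
gripper_width: 55.7
grasp_force: 0.0
```

Run:
```python
from h import *
s,im=snap("wrist","w3"); P=pose(s); print(s["clock"],P); pieces(s,im)
print(go(P,546.5,-94.6,4,7.2))
```

```text
8.55 [497.3, -51.3, 203.7, 6.4]
piece px [311. 215.] at z 21 (array([ 454.4, -125.2]), 76.2, 40.7, 3.3) z11 (array([ 450.9, -127.7]), 78.5, 41.9, 3.3)
piece px [296. 131.] at z 21 (array([546.3, -94.1]), 67.9, 20.3, 7.8) z11 (array([545.6, -95.7]), 70.0, 20.9, 7.8)
piece px [300.  75.] at z 21 (array([607.7, -90.1]), 65.7, 8.6, 87.0) z11 (array([608.9, -91.5]), 67.8, 8.9, 87.0)
[44.1, 48.5, 199.7, -0.8]
```

>>> drive_tool(targets=[[-0.3, 25, 25, 20, -1], [-0.3, 44, 48, 60, -1], [-0.3, 44, 48, 105, -1], [-0.3, 44, 48, 145, -1], [-0.3, 44, 48, 175, -1], [-0.3, 44, 48, 192, -1], [-0.3, 44, 48, 199, -1], [-0.3, 44, 48, 199, -1], [1, 44, 48, 199, -1], [1, 44, 48, 199, -1], [1, 44, 48, 199, -1], [1, 44, 48, 199, -1]])

```text
clock: 9.8
position: [548.1, -93.9, 7.0]
ee_rot: [0.998, 0.066, 0.001, 0.0]
contact_force: [-0.9, 1.6, 6.5]
gripper_width: 18.0
grasp_force: 61.5
```

>>> drive_tool(targets=[[1, 0, 0, 0, 0], [1, 0, 0, 0, 0], [1, 0, 0, -25, 0], [1, 0, 0, -75, 0], [1, 0, 0, -125, 0], [1, 0, 0, -140, 0]])

```text
clock: 10.4
position: [549.9, -94.0, 151.3]
ee_rot: [0.998, 0.066, 0.005, 0.0]
contact_force: [0.7, 0.2, -1.7]
gripper_width: 18.6
grasp_force: 60.7
```

Run:
```python
from h import *
s=arm.read_state(); P=pose(s); u=np.array([.998,.061]); c=np.array([507.2,258.5])+25*u
print(P,s["gripper_width"],c,go(P,*c,26,-86.5))
```

```text
[549.9, -94.0, 151.3, 7.6] 18.64327355839509 [532.15  260.025] [29.2, -353.3, 125.3, 94.1]
```

>>> drive_tool(targets=[[1, 0, -20, -40, 8.5], [1, 0, -55, -65, 17], [1, 5, -90, -65, 25.5], [1, 10, -130, -65, 34], [1, 10, -170, -65, 42.5], [1, 15, -210, -65, 51], [1, 20, -250, -65, 59.5], [1, 25, -290, -65, 68], [1, 29, -325, -65, 76.5], [1, 29, -353, -40, 85], [1, 29, -353, 0, 94], [1, 29, -353, 30, 94]])

```text
clock: 11.6
position: [527.7, 260.2, 113.0]
ee_rot: [0.728, -0.686, -0.001, 0.001]
contact_force: [-0.5, -0.6, -1.6]
gripper_width: 18.7
grasp_force: 60.5
```

>>> drive_tool(targets=[[1, 0, 0, 15, 0], [1, 0, 0, 15, 0], [1, 0, 0, 15, 0]])

```text
clock: 11.9
position: [529.6, 259.8, 100.6]
ee_rot: [0.729, -0.685, 0.0, -0.0]
contact_force: [0.6, -0.2, -0.7]
gripper_width: 18.6
grasp_force: 60.5
```

Run:
```python
from h import *
s,im=snap("wrist","w4"); P=pose(s); print(s["clock"],P,s["gripper_width"],go(P,532.1,260,27,-86.5))
```

```text
11.9 [529.6, 259.8, 100.6, -86.4] 18.609918868533182 [-0.0, -2.5, 73.6, 0.1]
```

View pics/w4.png

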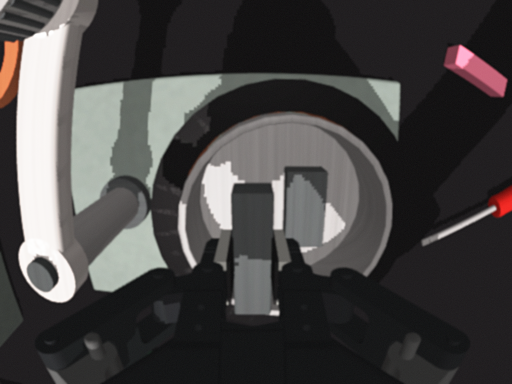

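>>> drive_tool(targets=[[1, 0, -3, 25, 0], [1, 0, -3, 50, 0], [1, 0, -3, 66, 0], [1, 0, -3, 73, 0], [1, 0, -3, 73, 0], [1, 0, -3, 73, 0], [0.38, 0, -3, 73, 0], [0.38, 0, -3, 73, 0], [0.35, 0, -3, 73, 0], [0.35, 0, -3, 30, 0], [0.35, 0, -3, -20, 0], [0.35, 0, -3, -70, 0]])

```text
clock: 13.15
position: [532.8, 260.1, 173.2]
ee_rot: [0.729, -0.685, 0.0, -0.001]
contact_force: [1.2, 1.9, 0.5]
gripper_width: 27.6
grasp_force: 0.0
```

Run:
```python
from h import *
s=arm.read_state(); P=pose(s)
print(P,s["gripper_width"],go(P,440,-80,215,-16))
```

```text
[532.8, 260.1, 173.2, -86.4] 27.634494730568367 [333.6, 114.0, -41.8, -70.4]
```

>>> drive_tool(targets=[[0.2, 0, 10, -42, 0], [0.2, 35, 20, -42, -8.5], [0.2, 70, 30, -42, -17], [0.2, 110, 40, -42, -25.5], [0.2, 150, 55, -42, -34], [0.2, 190, 70, -42, -42.5], [0.2, 230, 85, -42, -51], [0, 270, 100, -42, -59.5], [-0.3, 310, 114, -42, -68], [-0.3, 334, 114, -42, -70.5], [-0.3, 334, 114, -42, -70.5], [-0.3, 334, 114, -42, -70.5]])

```text
clock: 14.35
position: [439.8, -81.0, 213.4]
ee_rot: [0.99, -0.14, 0.001, -0.0]
contact_force: [0.0, -0.0, 0.3]
gripper_width: 55.4
grasp_force: 0.0
```

Run:
```python
from h import *
s,im=snap("wrist","w5"); P=pose(s); print(s["clock"],P); pieces(s,im)
print(go(P,455.3,-125.7,5,-15.9))
```

```text
14.35 [439.8, -81.0, 213.4, -16.1]
piece px [287. 146.] at z 21 (array([ 455.2, -126.8]), 68.1, 19.5, -15.2) z11 (array([ 453.6, -127.6]), 70.2, 20.0, -15.2)
[27.3, 38.6, 208.4, -0.2]
```

>>> drive_tool(targets=[[-0.3, 15, 20, 20, 0], [-0.3, 27, 39, 60, 0], [-0.3, 27, 39, 105, 0], [-0.3, 27, 39, 150, 0], [-0.3, 27, 39, 182, 0], [-0.3, 27, 39, 200, 0], [-0.3, 27, 39, 208, 0], [-0.3, 27, 39, 208, 0], [1, 27, 39, 208, 0], [1, 27, 39, 208, 0], [1, 27, 39, 208, 0], [1, 27, 39, 208, 0]])

```text
clock: 15.6
position: [455.5, -125.4, 5.8]
ee_rot: [0.99, -0.139, 0.001, -0.0]
contact_force: [-0.2, 1.0, 6.2]
gripper_width: 18.7
grasp_force: 60.5
```

>>> drive_tool(targets=[[1, 0, 0, 0, 0], [1, 0, 0, 0, 0], [1, 0, 0, -25, 0], [1, 0, 0, -75, 0], [1, 0, 0, -125, 0], [1, 0, 0, -140, 0]])

```text
clock: 16.2
position: [457.5, -125.5, 150.2]
ee_rot: [0.99, -0.138, 0.006, -0.001]
contact_force: [1.4, -0.6, -2.5]
gripper_width: 18.9
grasp_force: 59.7
```

Run:
```python
from h import *
s=arm.read_state(); P=pose(s); u=np.array([.998,.061]); c=np.array([507.2,258.5])
print(P,s["gripper_width"],go(P,*c,105,-86.5),go(P,*c,105,3.5),np.round(s["joints"],2))
```

```text
[457.5, -125.5, 150.2, -15.9] 18.895744082659856 [-57.4, -382.9, 45.2, 70.6] [-57.4, -382.9, 45.2, -19.4] [ 0.08  0.21 -0.48  0.   -0.88  1.22]
```

>>> drive_tool(targets=[[1, 0, -20, -40, -5], [1, -5, -60, -65, -12], [1, -10, -105, -65, -19.5], [1, -15, -150, -65, -19.5], [1, -22, -195, -65, -19.5], [1, -30, -240, -65, -19.5], [1, -40, -285, -65, -19.5], [1, -50, -330, -65, -19.5], [1, -57, -365, -50, -19.5], [1, -57, -383, -10, -19.5], [1, -57, -383, 30, -19.5], [1, -57, -383, 45, -19.5]])

```text
clock: 17.4
position: [502.0, 257.3, 95.1]
ee_rot: [1.0, 0.031, -0.004, 0.002]
contact_force: [-1.0, -0.5, -2.4]
gripper_width: 18.1
grasp_force: 59.6
```

>>> drive_tool(targets=[[1, 0, 0, 0, 0], [1, 0, 0, 0, 0]])

```text
clock: 17.6
position: [505.4, 258.7, 100.1]
ee_rot: [1.0, 0.031, 0.0, -0.0]
contact_force: [-0.0, 0.4, -1.5]
gripper_width: 17.9
grasp_force: 59.6
```

Run:
```python
from h import *
s,im=snap("wrist","w6"); P=pose(s); print(s["clock"],P,s["gripper_width"],go(P,507.2,258.5,47,3.5))
```

```text
17.6 [505.4, 258.7, 100.1, 3.6] 17.89242278712706 [1.8, 0.3, 53.1, 0.1]
```

View pics/w6.png

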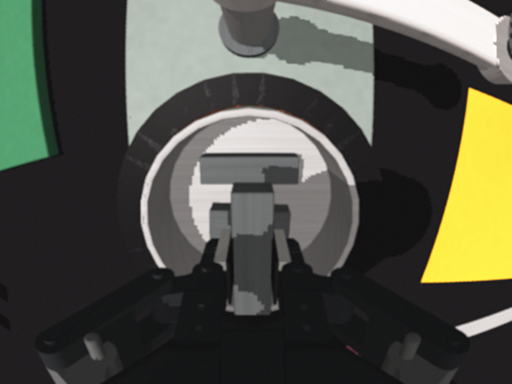

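>>> drive_tool(targets=[[1, 2, 0, 20, 0], [1, 2, 0, 38, 0], [1, 2, 0, 48, 0], [1, 2, 0, 53, 0], [1, 2, 0, 53, 0], [1, 2, 0, 53, 0], [0.3, 2, 0, 53, 0], [0.3, 2, 0, 53, 0], [0.2, 2, 0, 53, 0], [0.2, 2, 0, 20, 0], [0.2, 2, 0, -30, 0], [0.2, 2, 0, -80, 0]])

```text
clock: 18.85
position: [506.7, 258.3, 180.7]
ee_rot: [1.0, 0.031, -0.0, 0.001]
contact_force: [1.4, 1.1, 0.2]
gripper_width: 33.8
grasp_force: 0.0
```

>>> drive_tool(targets=[[0.2, -40, 0, -20, 0], [0.2, -40, 0, -30, 0], [0.2, -40, 0, -30, 0]])

```text
clock: 19.15
position: [467.4, 256.8, 211.7]
ee_rot: [0.999, 0.032, 0.002, -0.002]
contact_force: [0.9, -0.5, -0.4]
gripper_width: 34.0
grasp_force: 0.0
```

Run:
```python
from h import *
s,im=snap("wrist","w7"); P=pose(s); print(s["clock"],P,s["gripper_width"],np.round(s["joints"],2)); print(go(P,600,-100,215,0))
```

```text
19.15 [467.4, 256.8, 211.7, 3.6] 34.00714140554958 [ 0.81  0.24 -0.25  0.   -1.07  0.83]
[109.9, 364.4, -3.3, 3.6]
```

View pics/w7.png

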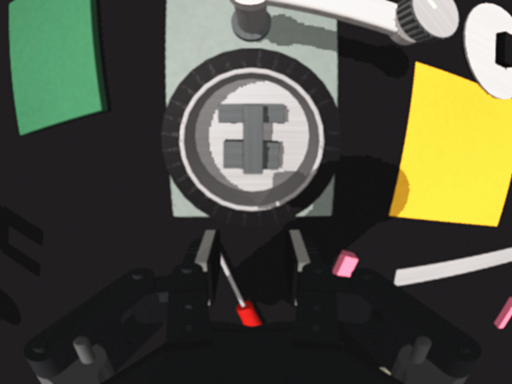

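>>> drive_tool(targets=[[0, 12, 45, -4, 0], [0, 25, 90, -4, 0], [0, 38, 135, -4, 0], [0, 52, 180, -4, 0], [0, 66, 225, -4, 0], [0, 80, 270, -4, 0], [0, 95, 315, -4, 3], [-0.3, 105, 350, -4, 3], [-0.3, 110, 364, -4, 3], [-0.3, 110, 364, -4, 3], [-0.3, 110, 364, -4, 3]])

```text
clock: 20.3
position: [599.1, -100.1, 211.8]
ee_rot: [1.0, 0.005, -0.001, -0.0]
contact_force: [-0.1, 0.9, -0.3]
gripper_width: 55.4
grasp_force: 0.0
```

Run:
```python
from h import *
from scipy.optimize import least_squares
im=cv2.imread("pics/w7.png"); s={"position":[467.4,256.8,211.7],"ee_rot":R.from_matrix(np.c_[[np.cos(np.radians(3.6)),np.sin(np.radians(3.6)),0],[np.sin(np.radians(3.6)),-np.cos(np.radians(3.6)),0],[0,0,-1]]).as_quat()}
g=cv2.GaussianBlur(im,(0,0),.7).mean(2).astype(np.float32); pts=[]
for a in np.radians(np.arange(0,360,4)):
    r=np.arange(66,82,.25); uv=np.c_[251+r*np.cos(a),139+r*np.sin(a)].astype(np.float32)
    v=cv2.remap(g,uv[:,0],uv[:,1],1).ravel(); i=np.diff(v).argmin(); pts.append(onplane("wrist",uv[i],75,s)[:2])
pts=np.array(pts)
f=least_squares(lambda p:np.hypot(*(pts-p[:2]).T)-p[2],[507,258,70],loss="soft_l1",f_scale=1); print("well",f.x.round(1),"res",np.abs(f.fun).mean())
s,im=snap("wrist","w8"); print(s["clock"],pose(s))
hsv=cv2.cvtColor(im,cv2.COLOR_BGR2HSV); w=cv2.inRange(hsv,(0,0,130),(180,60,255))
for c in cv2.findContours(w,0,1)[0]:
    if cv2.contourArea(c)>3000:
        h=np.zeros_like(w); cv2.fillConvexPoly(h,cv2.convexHull(c),255); h=cv2.erode(h,np.ones((9,9)))
        print("white",cv2.contourArea(c),c.reshape(-1,2).mean(0),rect("wrist",c,12,s))
        for d in cv2.findContours(cv2.bitwise_and(h,cv2.inRange(im.max(2),0,90)),0,1)[0]:
            if cv2.contourArea(d)>300: print("  dark",cv2.contourArea(d),d.reshape(-1,2).mean(0).round(),"z36",rect("wrist",d,36,s),"z12",rect("wrist",d,12,s))
```

```text
well [506.4 260.2  69.2] res 0.21375155720046435
20.3 [599.1, -100.1, 211.8, 0.5]
white 8541.5 [411.84231537 235.65269461] (array([ 484.5, -334.7]), 220.3, 187.0, 78.4)
  dark 1174.5 [413. 274.] z36 (array([ 462.1, -331.8]), 108.7, 59.5, 66.4) z12 (array([ 446.3, -349.4]), 116.9, 64.0, 66.4)
  dark 462.5 [439. 218.] z36 (array([ 541.3, -351. ]), 57.2, 22.6, 79.6) z12 (array([ 531.4, -370. ]), 61.6, 24.3, 79.6)
  dark 747.0 [402. 214.] z36 (array([ 544.1, -291.9]), 51.6, 40.8, -10.3) z12 (array([ 534.4, -306.5]), 55.5, 43.9, -10.3)
white 3275.5 [403.28648649  82.11351351] (array([ 712.2, -286.8]), 89.2, 88.2, 2.1)
white 12648.0 [248.51657459  98.79005525] (array([679.6, -95.1]), 148.1, 145.8, -89.6)
  dark 951.0 [249.  98.] z36 (array([678.9, -95.6]), 47.3, 24.3, -3.3) z12 (array([679.5, -95.3]), 50.9, 26.1, -3.3)
```

View pics/w8.png

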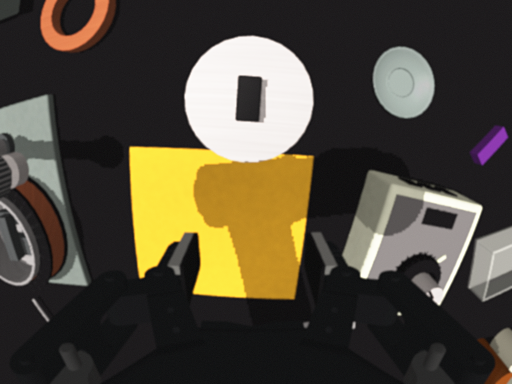

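>>> drive_tool(targets=[[-0.4, 40, -5, 10, 3.8], [-0.4, 80, -5.5, 40, 3.8], [-0.4, 80, -5.5, 85, 3.8], [-0.4, 80, -5.5, 130, 3.8], [-0.4, 80, -5.5, 165, 3.8], [-0.4, 80, -5.5, 185, 3.8], [-0.4, 80, -5.5, 193, 3.8], [-0.4, 80, -5.5, 194, 3.8], [1, 80, -5.5, 194, 3.8], [1, 80, -5.5, 194, 3.8], [1, 80, -5.5, 194, 3.8], [1, 80, -5.5, 194, 3.8]])

```text
clock: 21.55
position: [680.7, -94.1, 21.8]
ee_rot: [1.0, -0.028, 0.002, 0.0]
contact_force: [-1.2, 0.8, 5.8]
gripper_width: 24.3
grasp_force: 62.4
```

>>> drive_tool(targets=[[1, 0, 0, 0, 0], [1, 0, 0, 0, 0], [1, 0, 0, -25, 0], [1, 0, 0, -75, 0], [1, 0, 0, -125, 0], [1, 0, 0, -170, 0], [1, 0, 0, -205, 0], [1, 0, 0, -205, 0]])

```text
clock: 22.35
position: [682.0, -94.3, 231.4]
ee_rot: [1.0, -0.028, 0.006, -0.0]
contact_force: [1.6, -1.3, -0.8]
gripper_width: 24.5
grasp_force: 61.4
```

Run:
```python
from h import *
s=arm.read_state(); P=pose(s)
print(P,s["gripper_width"],go(P,500,0,215,-3.3),go(P,506.8,259.3,215,-3.3),np.round(s["joints"],2))
```

```text
[682.0, -94.3, 231.4, -3.2] 24.47125242533596 [-187.0, -84.0, 16.4, 0.1] [-194.7, -343.3, 16.4, 0.1] [ 0.1   0.49  0.17  0.   -1.24  1.42]
```

>>> drive_tool(targets=[[1, -40, -10, 0, 0], [1, -80, -25, 0, 0], [1, -120, -45, 0, 0], [1, -155, -70, 0, 0], [1, -180, -100, 0, 0], [1, -190, -140, 0, 0], [1, -194, -180, 0, 0], [1, -194, -220, 0, 0], [1, -194, -260, 0, 0], [1, -194, -300, 0, 0], [1, -194, -330, 0, 0], [1, -194, -343, 0, 0]])

```text
clock: 23.55
position: [504.1, 261.5, 222.3]
ee_rot: [1.0, -0.028, -0.001, 0.0]
contact_force: [0.4, -0.7, -2.8]
gripper_width: 24.5
grasp_force: 61.3
```

>>> drive_tool(targets=[[1, 0, 0, 20, 0], [1, 0, 0, 55, 0], [1, 0, 0, 90, 0], [1, 0, 0, 110, 0], [1, 0, 0, 110, 0], [1, 0, 0, 110, 0]])

```text
clock: 24.15
position: [505.2, 258.8, 114.2]
ee_rot: [1.0, -0.029, -0.0, 0.0]
contact_force: [-0.3, 1.1, -3.0]
gripper_width: 24.5
grasp_force: 61.3
```

Run:
```python
from h import *
s,im=snap("wrist","w9"); P=pose(s); s2,im=snap("side","s9")
print(P,s["gripper_width"],go(P,506.8,259.3,90,-3.3))
```

```text
[505.2, 258.8, 114.2, -3.3] 24.54339569976237 [1.6, -0.6, 24.2, 0.0]
```

View pics/w9.png

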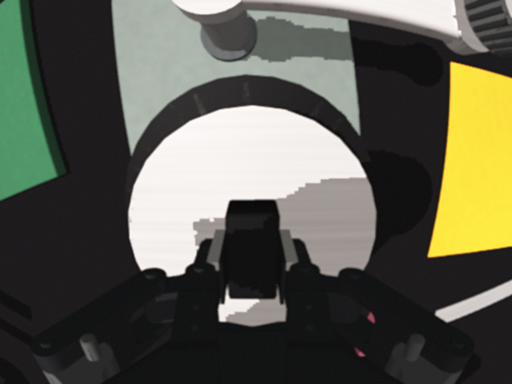

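Lid is held level (block at ~(253,250)) and centred over the well. Lowering and releasing.

>>> drive_tool(targets=[[1, 1.5, -0.5, 8, 0], [1, 1.5, -0.5, 16, 0], [1, 1.5, -0.5, 20, 0], [1, 1.5, -0.5, 23, 0], [1, 1.5, -0.5, 23, 0], [1, 1.5, -0.5, 23, 0]])

```text
clock: 24.85
position: [506.7, 259.9, 91.3]
ee_rot: [1.0, -0.028, 0.0, -0.0]
contact_force: [0.5, 0.0, -3.3]
gripper_width: 24.2
grasp_force: 61.3
```

Run:
```python
from h import *
s=arm.read_state(); print(pose(s),s["gripper_width"],np.round(s["contact_force"],1))
```

```text
[506.7, 259.9, 91.3, -3.2] 24.24370695567191 [ 0.5  0.  -3.3]
```

>>> drive_tool(targets=[[1, 0, 0, 1.5, 0], [1, 0, 0, 2, 0], [0.3, 0, 0, 2, 0], [0, 0, 0, 2, 0], [0, 0, 0, 2, 0], [0, 0, 0, 2, 0], [0, 0, 0, -20, 0], [0, 0, 0, -65, 0], [0, -30, 0, -110, 0], [0, -70, 0, -125, 0], [0, -75, 0, -125, 0], [0, -75, 0, -125, 0]])

```text
clock: 26.05
position: [431.1, 264.2, 217.1]
ee_rot: [1.0, -0.028, 0.001, -0.001]
contact_force: [0.1, 0.3, -1.8]
gripper_width: 43.0
grasp_force: 0.0
```

Run:
```python
from h import *
from scipy.optimize import least_squares
s,im=snap("wrist","w10"); P=pose(s); snap("side","s10"); print(s["clock"],P,s["gripper_width"],np.round(s["joints"],2))
hsv=cv2.cvtColor(im,cv2.COLOR_BGR2HSV); w=cv2.inRange(hsv,(0,0,120),(180,60,255))
for c in cv2.findContours(w,0,1)[0]:
    if cv2.contourArea(c)>1000: print(cv2.contourArea(c),c.reshape(-1,2).mean(0).round(),"z81",rect("wrist",c,81,s),"z87",rect("wrist",c,87,s))
```

```text
26.05 [431.1, 264.2, 217.1, -3.2] 43.018612618419986 [ 0.87  0.19 -0.3  -0.   -1.07  0.64]
1585.5 [463. 224.] z81 (array([365.4,  -3.1]), 171.4, 25.0, -83.2) z87 (array([368.4,   2.6]), 167.7, 24.4, -83.2)
18832.5 [252. 104.] z81 (array([505.5, 260.4]), 147.5, 147.3, 41.2) z87 (array([505.5, 260.4]), 144.3, 144.1, 41.2)
1032.0 [298.  24.] z81 (array([585.6, 211.3]), 87.0, 36.9, 57.6) z87 (array([583.8, 212.3]), 85.2, 36.1, 57.6)
2717.0 [189.  27.] z81 (array([593.1, 322. ]), 100.2, 72.0, -54.3) z87 (array([591.2, 320.6]), 98.1, 70.4, -54.3)
```

View pics/w10.png

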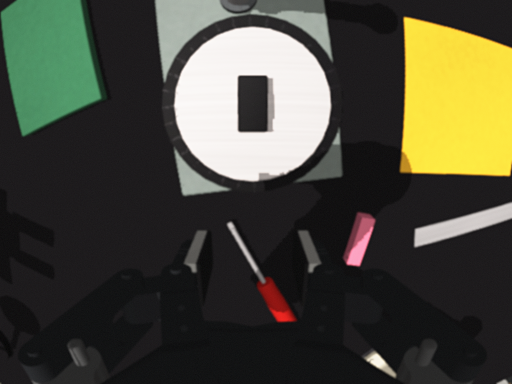

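>>> drive_tool(targets=[[0, 25, 30, -10, 0], [0, 50, 60, -20, 0], [0, 75, 90, -23, 0], [0, 100, 120, -23, 0], [0, 115, 135, -23, 0], [0, 115, 135, -23, 0], [0, 115, 135, -23, 0]])

```text
clock: 26.85
position: [539.3, 122.0, 237.6]
ee_rot: [1.0, -0.029, -0.001, 0.001]
contact_force: [-0.0, -0.4, 0.1]
gripper_width: 42.7
grasp_force: 0.0
```

Run:
```python
from h import *
s,im=snap("wrist","w11"); P=pose(s); print(s["clock"],P,s["gripper_width"],np.round(s["joints"],2))
for nm,p in (("head",(618,138,176)),):
    pass
```

```text
26.85 [539.3, 122.0, 237.6, -3.4] 42.73908659084975 [ 0.52  0.26 -0.16 -0.   -1.16  1.  ]
```

View pics/w11.png

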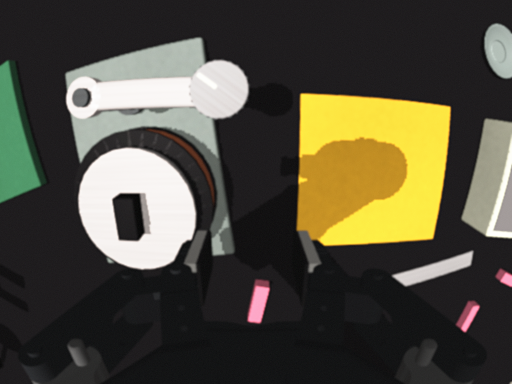

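Run:
```python
from h import *
s=arm.read_state(); 
im=cv2.imread("pics/w11.png")
h=onplane("wrist",(219,89),176,s); p=onplane("wrist",(82,97),137,s); l=onplane("wrist",(196,68),176,s)
e=[np.hypot(*(onplane("wrist",q,176,s)-h)[:2]).round(1) for q in ((190,89),(249,89),(219,60),(219,119))]
print("head",h,e,"pivot",p,"d",np.hypot(*(h-p)[:2]),"phi",np.degrees(np.arctan2(*(h-p)[[1,0]])),"line",np.degrees(np.arctan2(*(l-h)[[1,0]])))
c=np.array([506,260]); print("well->pivot",np.hypot(*(p[:2]-c)),np.degrees(np.arctan2(*(p[:2]-c)[::-1])))
P=pose(s); print(go(P,h[0],h[1],215,82.3),go(P,h[0],h[1],150,82.3))
```

```text
head [623.96816214 140.13584698 176.        ] [np.float64(20.0), np.float64(20.3), np.float64(20.2), np.float64(20.6)] pivot [636.223731   270.01746942 137.        ] d 130.45855593119086 phi -95.39044230960234 line 42.593012620753356
well->pivot 130.6084599438592 4.398818787575632
[83.9, -22.4, 23.1, -85.6] [83.9, -22.4, 88.1, -85.6]
```

>>> drive_tool(targets=[[-0.5, 15, -4, 0, -8.5], [-0.5, 30, -8, 0, -17], [-0.5, 45, -12, 0, -25.5], [-0.5, 60, -16, 0, -34], [-0.5, 75, -20, 0, -42.5], [-0.5, 84, -22.5, 0, -51], [-0.5, 84, -22.5, 0, -59.5], [-0.5, 84, -22.5, 0, -68], [-0.5, 84, -22.5, 0, -76.5], [-0.5, 84, -22.5, 0, -85], [-0.5, 84, -22.5, 0, -88], [-0.5, 84, -22.5, 0, -88]])

```text
clock: 28.1
position: [623.5, 141.6, 239.0]
ee_rot: [0.738, 0.675, -0.0, -0.0]
contact_force: [0.5, 1.4, -0.6]
gripper_width: 63.9
grasp_force: 0.0
```

Run:
```python
from h import *
s=arm.read_state(); P=pose(s); print(P,np.round(s["joints"],2),go(P,624,140.1,147,84.6))
```

```text
[623.5, 141.6, 239.0, 84.8] [ 0.48  0.4   0.06 -0.   -1.23  2.58] [-1.4, 0.6, 92.0, 0.2]
```

>>> drive_tool(targets=[[-0.5, -1.5, 0.5, 40, 0], [-0.5, -1.5, 0.5, 70, 0], [-0.5, -1.5, 0.5, 86, 0], [-0.5, -1.5, 0.5, 92, 0], [-0.5, -1.5, 0.5, 92, 0], [-0.08, -1.5, 0.5, 92, 0], [-0.08, -1.5, 0.5, 92, 0], [-0.08, -1.5, 0.5, 92, 0]])

```text
clock: 28.9
position: [624.9, 139.2, 148.5]
ee_rot: [0.739, 0.674, 0.001, 0.0]
contact_force: [-0.3, 0.1, 0.5]
gripper_width: 46.2
grasp_force: 0.0
```

>>> drive_tool(targets=[[-0.08, 0.3, -9.1, 0, 4], [-0.08, 1.3, -18.1, 0, 8], [-0.08, 2.8, -27, 0, 12], [-0.08, 5, -35.8, 0, 16]])

```text
clock: 29.3
position: [590.1, 147.2, 148.4]
ee_rot: [0.826, 0.563, 0.002, 0.001]
contact_force: [2.8, -0.0, -0.3]
gripper_width: 46.1
grasp_force: 1.1
```

Run:
```python
from h import *
s,im=snap("wrist","w12"); P=pose(s); print(s["clock"],P,s["gripper_width"],np.round(s["contact_force"],1))
```

```text
29.3 [590.1, 147.2, 148.4, 68.6] 46.08809069901187 [ 2.8 -0.  -0.3]
```

View pics/w12.png

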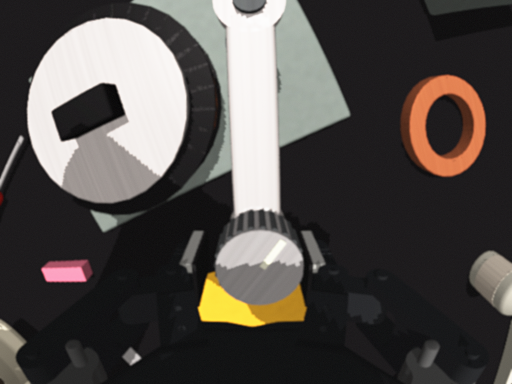

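>>> drive_tool(targets=[[-0.08, 0.3, -9.1, 0, 4], [-0.08, 1.3, -18.1, 0, 8], [-0.08, 2.8, -27, 0, 12], [-0.08, 5, -35.8, 0, 16], [-0.08, 7.8, -44.5, 0, 20], [-0.08, 11.2, -52.9, 0, 24], [-0.08, 15.2, -61, 0, 28], [-0.08, 19.8, -68.9, 0, 32]])

```text
clock: 30.15
position: [532.6, 190.2, 148.3]
ee_rot: [0.949, 0.314, 0.001, 0.0]
contact_force: [1.2, -2.8, 1.6]
gripper_width: 46.2
grasp_force: 1.2
```

>>> drive_tool(targets=[[-0.08, 0.3, -9.1, 0, 4], [-0.08, 1.3, -18.1, 0, 8], [-0.08, 2.8, -27, 0, 12], [-0.08, 5, -35.8, 0, 16], [-0.08, 7.8, -44.5, 0, 20], [-0.08, 11.2, -52.9, 0, 24], [-0.08, 15.2, -61, 0, 28], [-0.08, 18.6, -67, 0, 31], [-0.08, 18.6, -67, 0, 31], [-0.08, 18.6, -67, 0, 31]])

```text
clock: 31.15
position: [507.3, 255.6, 147.6]
ee_rot: [0.999, 0.051, 0.0, -0.0]
contact_force: [0.6, 0.2, 0.3]
gripper_width: 46.1
grasp_force: 0.0
```

Run:
```python
from h import *
s=arm.read_state(); P=pose(s); print(s["clock"],P,s["gripper_width"],np.round(s["contact_force"],1),np.round(s["joints"],2), go(P,506.6,260,147,4.4))
```

```text
31.15 [507.3, 255.6, 147.6, 5.8] 46.068286815320214 [0.6 0.2 0.3] [ 0.75  0.36 -0.25 -0.   -0.95  0.92] [-0.3, -4.4, 0.6, 1.4]
```

>>> drive_tool(targets=[[-0.08, 0, -2, 0, 1.4], [-0.08, 0, -4, 0, 1.4], [-0.08, 0, -5, 0, 1.4], [-0.08, 0, -6, 0, 1.4], [-0.08, 0, -6.5, 0, 1.4], [-0.08, 0, -7, 0, 1.4], [-0.08, 0, -7, 0, 1.4]])

```text
clock: 31.85
position: [506.1, 262.3, 147.2]
ee_rot: [0.999, 0.038, -0.0, 0.0]
contact_force: [-0.1, -2.0, 1.8]
gripper_width: 46.1
grasp_force: 1.0
```

>>> drive_tool(targets=[[-0.08, 0, -0.5, 0, 0], [-0.08, 0, -1, 0, 0], [-0.08, 0, -1, 0, 0]])

```text
clock: 32.15
position: [506.0, 263.3, 147.2]
ee_rot: [0.999, 0.038, -0.0, 0.0]
contact_force: [-0.8, -3.1, 0.5]
gripper_width: 46.0
grasp_force: 1.0
```

>>> drive_tool(targets=[[-0.08, 0, -0.5, 0, 0], [-0.08, 0, -1, 0, 0], [-0.08, 0, -1, 0, 0]])

```text
clock: 32.45
position: [505.9, 263.9, 147.2]
ee_rot: [0.999, 0.038, -0.0, 0.001]
contact_force: [-1.6, -3.5, 2.1]
gripper_width: 46.6
grasp_force: 1.9
```

>>> drive_tool(targets=[[-0.08, 0, -0.5, 0, 0], [-0.08, 0, -1, 0, 0], [-0.08, 0, -1.5, 0, 0], [-0.08, 0, -1.5, 0, 0]])

```text
clock: 32.85
position: [505.8, 264.2, 147.2]
ee_rot: [0.999, 0.038, -0.001, 0.002]
contact_force: [0.3, -8.0, 2.1]
gripper_width: 46.3
grasp_force: 3.7
```

>>> drive_tool(targets=[[-0.08, 0, -0.5, 0, 0], [-0.08, 0, -1, 0, 0], [-0.08, 0, -1.5, 0, 0], [-0.08, 0, -1.5, 0, 0]])

```text
clock: 33.25
position: [505.7, 264.5, 147.2]
ee_rot: [0.999, 0.038, -0.001, 0.003]
contact_force: [1.4, -10.2, 2.4]
gripper_width: 45.9
grasp_force: 5.3
```

>>> drive_tool(targets=[[-0.08, 0.5, 3, 0, 0], [-0.08, 0.5, 6, 0, 0], [-0.08, 0.5, 6, 0, 0], [-0.08, 0.5, 6, 0, 0]])

```text
clock: 33.65
position: [507.2, 262.3, 147.5]
ee_rot: [0.999, 0.038, 0.001, -0.001]
contact_force: [0.7, 0.4, 0.7]
gripper_width: 46.1
grasp_force: 0.0
```

Run:
```python
from h import *
s,im=snap("top","t13"); P=pose(s); print(s["clock"],P,np.round(s["contact_force"],1), go(P,506.5,261.2,147,4.4))
```

```text
33.65 [507.2, 262.3, 147.5, 4.4] [0.7 0.4 0.7] [-0.8, 1.0, 0.5, 0.0]
```

>>> drive_tool(targets=[[-0.08, -0.8, 1, 0.5, 0], [0.3, -0.8, 1, 0.5, 0], [1, -0.8, 1, 0.5, 0], [1, -0.8, 1, 0.5, 0], [1, -0.8, 1, 0.5, 0]])

```text
clock: 34.2
position: [506.1, 260.5, 147.0]
ee_rot: [0.999, 0.038, 0.0, -0.0]
contact_force: [-0.9, -0.2, 1.8]
gripper_width: 38.4
grasp_force: 60.0
```

>>> drive_tool(targets=[[1, 0, 0, 0.1, 8.5], [1, 0, 0, 0.2, 17], [1, 0, 0, 0.3, 25.5], [1, 0, 0, 0.4, 34], [1, 0, 0, 0.5, 42.5], [1, 0, 0, 0.6, 51], [1, 0, 0, 0.7, 59.5], [1, 0, 0, 0.8, 68], [1, 0, 0, 0.9, 76.5], [1, 0, 0, 1.0, 85], [1, 0, 0, 1.1, 93.5], [1, 0, 0, 1.2, 102]])

```text
clock: 35.4
position: [506.7, 261.1, 145.9]
ee_rot: [-0.656, 0.755, 0.0, 0.001]
contact_force: [0.5, 0.7, 2.2]
gripper_width: 38.3
grasp_force: 59.9
```

Run:
```python
from h import *
s=arm.read_state(); P=pose(s); print(s["clock"],P,s["gripper_width"],np.round(s["contact_force"],1),np.round(s["wrist_torque"],2),np.round(s["joints"],2))
```

```text
35.4 [506.7, 261.1, 145.9, -98.0] 38.343236628805705 [0.5 0.7 2.2] [0.26 0.03 0.04] [ 0.76  0.37 -0.25  0.   -0.95 -0.9 ]
```

>>> drive_tool(targets=[[1, 0, 0, 0.1, 8.5], [1, 0, 0, 0.2, 17], [1, 0, 0, 0.3, 25.5], [1, 0, 0, 0.4, 34], [1, 0, 0, 0.5, 42.5], [1, 0, 0, 0.6, 51], [1, 0, 0, 0.7, 59.5], [1, 0, 0, 0.8, 68], [1, 0, 0, 0.9, 76.5], [1, 0, 0, 1.0, 85], [1, 0, 0, 1.1, 93.5], [1, 0, 0, 1.1, 102]])

```text
clock: 36.6
position: [507.1, 260.3, 144.8]
ee_rot: [0.173, 0.985, 0.0, 0.001]
contact_force: [2.4, -1.4, 1.5]
gripper_width: 38.2
grasp_force: 60.0
```

>>> drive_tool(targets=[[1, 0, 0, 0, 0], [0.2, 0, 0, 0, 0], [-0.3, 0, 0, 0, 0], [-0.3, 0, 0, 0, 0], [-0.3, 0, 0, 0, -8.5], [-0.3, 0, 0, 0, -17], [-0.3, 0, 0, 0, -25.5], [-0.3, 0, 0, 0, -34], [-0.3, 0, 0, 0, -42.5], [-0.3, 0, 0, 0, -51]])

```text
clock: 37.6
position: [505.6, 260.4, 144.2]
ee_rot: [-0.274, 0.962, 0.0, -0.001]
contact_force: [0.3, 0.1, -0.7]
gripper_width: 55.2
grasp_force: 0.0
```

>>> drive_tool(targets=[[-0.3, 0, 0, 0, -8.5], [-0.3, 0, 0, 0, -17], [-0.3, 0, 0, 0, -25.5], [-0.3, 0, 0, 0, -34], [-0.3, 0, 0, 0, -42.5], [-0.3, 0, 0, 0, -51], [-0.3, 0, 0, 0, -59.5], [-0.3, 0, 0, 0, -68], [-0.3, 0, 0, 0, -76.5], [-0.3, 0, 0, 0, -85], [-0.3, 0, 0, 0, -93.5], [-0.3, 0, 0, 0, -102]])

```text
clock: 38.8
position: [505.6, 260.4, 144.2]
ee_rot: [0.92, -0.393, -0.0, 0.0]
contact_force: [-0.4, 0.1, -0.7]
gripper_width: 55.6
grasp_force: 0.0
```

>>> drive_tool(targets=[[-0.3, 0, 0, 0, -8.5], [-0.3, 0, 0, 0, -17], [-0.3, 0, 0, 0, -25.5], [-0.3, 0, 0, 0, -34], [-0.3, 0, 0, 0, -42.5], [-0.3, 0, 0, 0, -51], [-0.3, 0, 0, 0, -59.5], [-0.3, 0, 0, 0, -68], [-0.3, 0, 0, 0, -76.5], [-0.3, 0, 0, 0, -85], [-0.3, 0, 0, 0, -93.5], [-0.3, 0, 0, 0, -102]])

```text
clock: 40.0
position: [505.6, 260.4, 144.2]
ee_rot: [0.884, 0.468, -0.001, -0.0]
contact_force: [0.7, 0.5, 0.3]
gripper_width: 55.5
grasp_force: 0.0
```

>>> drive_tool(targets=[[-0.3, 0, 0, 0, -8.5], [-0.3, 0, 0, 0, -17], [-0.3, 0, 0, 0, -25.5], [-0.3, 0, 0, 0, -34], [-0.3, 0, 0, 0, -42.5], [-0.3, 0, 0, 0, -51], [-0.3, 0, 0, 0, -51], [-0.3, 0, 0, 0, -51]])

```text
clock: 40.8
position: [505.8, 260.4, 144.3]
ee_rot: [0.6, 0.8, -0.0, -0.0]
contact_force: [-0.6, -0.3, -0.2]
gripper_width: 55.6
grasp_force: 0.0
```

Run:
```python
from h import *
s=arm.read_state(); P=pose(s); print(s["clock"],P,s["gripper_width"],np.round(s["contact_force"],1),np.round(s["wrist_torque"],2),np.round(s["joints"],2),go(P,506.4,260.9,144.8))
```

```text
40.8 [505.8, 260.4, 144.3, 106.2] 55.55481999649666 [-0.6 -0.3 -0.2] [0.01 0.02 0.  ] [ 0.76  0.37 -0.25 -0.   -0.95  2.66] [0.3, 0.7, -0.5, 0.0]
```

>>> drive_tool(targets=[[0.3, 0.5, 0.5, 0, 0], [1, 0.5, 0.5, 0, 0], [1, 0.5, 0.5, 0, 0], [1, 0.5, 0.5, 0, 0]])

```text
clock: 41.2
position: [506.5, 261.0, 144.7]
ee_rot: [0.6, 0.8, 0.0, -0.0]
contact_force: [-0.9, 0.1, 2.1]
gripper_width: 38.5
grasp_force: 60.0
```

>>> drive_tool(targets=[[1, 0, 0, 0.1, 8.5], [1, 0, 0, 0.2, 17], [1, 0, 0, 0.3, 25.5], [1, 0, 0, 0.4, 34], [1, 0, 0, 0.5, 42.5], [1, 0, 0, 0.6, 51], [1, 0, 0, 0.7, 59.5], [1, 0, 0, 0.8, 68], [1, 0, 0, 0.9, 76.5], [1, 0, 0, 1.0, 85], [1, 0, 0, 1.1, 93.5], [1, 0, 0, 1.1, 102]])

```text
clock: 42.4
position: [507.1, 260.6, 143.6]
ee_rot: [0.999, 0.035, 0.001, 0.0]
contact_force: [1.9, -1.6, 0.7]
gripper_width: 38.4
grasp_force: 60.0
```

>>> drive_tool(targets=[[1, 0, 0, 0.1, 8.5], [1, 0, 0, 0.2, 17], [1, 0, 0, 0.3, 25.5], [1, 0, 0, 0.4, 34], [1, 0, 0, 0.5, 42.5], [1, 0, 0, 0.6, 51], [1, 0, 0, 0.7, 59.5], [1, 0, 0, 0.8, 68], [1, 0, 0, 0.9, 76.5], [1, 0, 0, 1.0, 85], [1, 0, 0, 1.1, 93.5], [1, 0, 0, 1.1, 102]])

```text
clock: 43.6
position: [506.6, 260.0, 142.5]
ee_rot: [-0.656, 0.755, -0.001, -0.001]
contact_force: [0.8, -1.8, 0.8]
gripper_width: 38.6
grasp_force: 60.1
```

>>> drive_tool(targets=[[1, 0, 0, 0.1, 8.5], [1, 0, 0, 0.2, 17], [1, 0, 0, 0.3, 25.5], [1, 0, 0, 0.4, 34], [1, 0, 0, 0.5, 42.5], [1, 0, 0, 0.6, 51], [1, 0, 0, 0.7, 59.5], [1, 0, 0, 0.8, 68], [1, 0, 0, 0.9, 76.5], [1, 0, 0, 1.0, 85], [1, 0, 0, 1.1, 93.5], [1, 0, 0, 1.1, 102]])

```text
clock: 44.8
position: [506.1, 260.7, 141.3]
ee_rot: [0.174, 0.985, -0.0, -0.0]
contact_force: [-1.7, 0.1, 2.7]
gripper_width: 38.5
grasp_force: 60.1
```

Run:
```python
from h import *
s=arm.read_state(); P=pose(s); print(s["clock"],P,s["gripper_width"],np.round(s["contact_force"],1),np.round(s["wrist_torque"],2),np.round(s["joints"],2))
```

```text
44.8 [506.1, 260.7, 141.3, 160.0] 38.45738177828487 [-1.7  0.1  2.7] [-0.07  0.36  0.03] [ 0.76  0.37 -0.26 -0.   -0.94 -2.68]
```

>>> drive_tool(targets=[[1, 0, 0, 0, 0], [0.2, 0, 0, 0, 0], [-0.3, 0, 0, 0, 0], [-0.3, 0, 0, -2, 0], [-0.3, 0, 0, -2, -8.5], [-0.3, 0, 0, -2, -17], [-0.3, 0, 0, -2, -25.5], [-0.3, 0, 0, -2, -34], [-0.3, 0, 0, -2, -42.5], [-0.3, 0, 0, -2, -51]])

```text
clock: 45.8
position: [506.8, 261.1, 143.2]
ee_rot: [-0.274, 0.962, 0.0, 0.0]
contact_force: [0.1, 0.7, 0.3]
gripper_width: 55.6
grasp_force: 0.0
```

>>> drive_tool(targets=[[-0.3, 0, 0, 0, -8.5], [-0.3, 0, 0, 0, -17], [-0.3, 0, 0, 0, -25.5], [-0.3, 0, 0, 0, -34], [-0.3, 0, 0, 0, -42.5], [-0.3, 0, 0, 0, -51], [-0.3, 0, 0, 0, -59.5], [-0.3, 0, 0, 0, -68], [-0.3, 0, 0, 0, -76.5], [-0.3, 0, 0, 0, -85], [-0.3, 0, 0, 0, -93.5], [-0.3, 0, 0, 0, -102]])

```text
clock: 47.0
position: [506.8, 261.1, 143.2]
ee_rot: [0.92, -0.393, 0.0, -0.0]
contact_force: [-0.5, 0.8, -0.5]
gripper_width: 55.7
grasp_force: 0.0
```

>>> drive_tool(targets=[[-0.3, 0, 0, 0, -8.5], [-0.3, 0, 0, 0, -17], [-0.3, 0, 0, 0, -25.5], [-0.3, 0, 0, 0, -34], [-0.3, 0, 0, 0, -42.5], [-0.3, 0, 0, 0, -51], [-0.3, 0, 0, 0, -59.5], [-0.3, 0, 0, 0, -68], [-0.3, 0, 0, 0, -76.5], [-0.3, 0, 0, 0, -85], [-0.3, 0, 0, 0, -93.5], [-0.3, 0, 0, 0, -102]])

```text
clock: 48.2
position: [506.8, 261.1, 143.2]
ee_rot: [0.884, 0.468, 0.0, -0.0]
contact_force: [0.6, 0.6, 0.4]
gripper_width: 55.2
grasp_force: 0.0
```

>>> drive_tool(targets=[[-0.3, 0, 0, 0, -8.5], [-0.3, 0, 0, 0, -17], [-0.3, 0, 0, 0, -25.5], [-0.3, 0, 0, 0, -34], [-0.3, 0, 0, 0, -42.5], [-0.3, 0, 0, 0, -51], [-0.3, 0, 0, 0, -51], [0.3, 0, 0, 0, -51], [1, 0, 0, 0, -51], [1, 0, 0, 0, -51], [1, 0, 0, 0, -51]])

```text
clock: 49.3
position: [506.5, 261.0, 143.5]
ee_rot: [0.6, 0.8, 0.0, 0.0]
contact_force: [-1.1, 0.0, 2.7]
gripper_width: 38.5
grasp_force: 60.0
```

>>> drive_tool(targets=[[1, 0, 0, 0.1, 8.5], [1, 0, 0, 0.2, 17], [1, 0, 0, 0.3, 25.5], [1, 0, 0, 0.4, 34], [1, 0, 0, 0.5, 42.5], [1, 0, 0, 0.6, 51], [1, 0, 0, 0.7, 59.5], [1, 0, 0, 0.8, 68], [1, 0, 0, 0.9, 76.5], [1, 0, 0, 1.0, 85], [1, 0, 0, 1.1, 93.5], [1, 0, 0, 1.1, 102]])

```text
clock: 50.5
position: [507.1, 260.6, 142.4]
ee_rot: [0.999, 0.035, 0.001, 0.0]
contact_force: [1.4, -1.7, 1.0]
gripper_width: 38.7
grasp_force: 59.9
```

>>> drive_tool(targets=[[1, 0, 0, 0.1, 8.5], [1, 0, 0, 0.2, 17], [1, 0, 0, 0.3, 25.5], [1, 0, 0, 0.4, 34], [1, 0, 0, 0.5, 42.5], [1, 0, 0, 0.6, 51], [1, 0, 0, 0.7, 59.5], [1, 0, 0, 0.8, 68], [1, 0, 0, 0.9, 76.5], [1, 0, 0, 1.0, 85], [1, 0, 0, 1.0, 91], [1, 0, 0, 1.0, 95]])

```text
clock: 51.7
position: [506.6, 261.0, 141.5]
ee_rot: [-0.704, 0.71, -0.001, -0.0]
contact_force: [2.1, -10.8, 2.1]
gripper_width: 38.1
grasp_force: 60.2
```

Run:
```python
from h import *
s=arm.read_state(); P=pose(s); print(s["clock"],P,s["gripper_width"],np.round(s["contact_force"],1),np.round(s["wrist_torque"],2),np.round(s["joints"],2))
```

```text
51.7 [506.6, 261.0, 141.5, -90.5] 38.125494620728304 [  2.1 -10.8   2.1] [-3.84 -0.93  0.46] [ 0.76  0.37 -0.26  0.   -0.94 -0.77]
```

>>> drive_tool(targets=[[1, 0, 0, 0, 4], [1, 0, 0, 0, 8], [1, 0, 0, 0, 8]])

```text
clock: 52.0
position: [506.9, 261.3, 141.5]
ee_rot: [-0.652, 0.758, -0.0, 0.001]
contact_force: [-0.0, 0.2, 2.7]
gripper_width: 38.4
grasp_force: 60.3
```

Run:
```python
from h import *
s=arm.read_state(); P=pose(s); print(s["clock"],P,s["gripper_width"],np.round(s["contact_force"],1),np.round(s["wrist_torque"],2),np.round(s["joints"],2))
```

```text
52.0 [506.9, 261.3, 141.5, -98.6] 38.42650281403885 [-0.   0.2  2.7] [ 0.08 -0.01  0.21] [ 0.76  0.37 -0.26  0.   -0.94 -0.91]
```

>>> drive_tool(targets=[[1, 0, 0, 0, 4], [1, 0, 0, 0, 8], [1, 0, 0, 0, 12], [1, 0, 0, 0, 12]])

```text
clock: 52.4
position: [507.5, 262.6, 141.6]
ee_rot: [-0.572, 0.821, -0.0, 0.002]
contact_force: [0.6, 3.7, 0.3]
gripper_width: 38.4
grasp_force: 60.2
```

Run:
```python
from h import *
s=arm.read_state(); P=pose(s); print(s["clock"],P,s["gripper_width"],np.round(s["contact_force"],1),np.round(s["wrist_torque"],2),np.round(s["joints"],2))
```

```text
52.4 [507.5, 262.6, 141.6, -110.3] 38.39961590071977 [0.6 3.7 0.3] [ 1.08 -0.23  1.48] [ 0.76  0.37 -0.25  0.   -0.94 -1.12]
```

>>> drive_tool(targets=[[1, 0, 0, 0, 0], [0.2, 0, 0, 0, 0], [-0.3, 0, 0, 0, 0], [-0.3, 0, 0, 0, 0], [-0.3, 0, 0, -30, 0], [-0.3, 0, 0, -70, 0], [-0.3, -20, 0, -95, 0], [-0.3, -50, 0, -95, 0], [-0.3, -60, 0, -95, 0], [-0.3, -60, 0, -95, 0]])

```text
clock: 53.4
position: [527.1, 317.0, 234.5]
ee_rot: [-0.569, 0.823, -0.0, -0.002]
contact_force: [-0.4, 0.2, -0.8]
gripper_width: 55.6
grasp_force: 0.0
```

Run:
```python
from h import *
s,im=snap("wrist","w14"); P=pose(s); print(s["clock"],P,s["gripper_width"],np.round(s["joints"],2))
# project head disc & measure bright line; world-raster of head top plane z=168
g=im.mean(2).astype(np.float32)
def proj(p):  # world -> wrist pixel
    pr=arm.camera_params("wrist"); f=192/np.tan(np.radians(pr["fov_y"]/2)); T=pr["tool_from_camera"]
    t=R.from_quat(s["ee_rot"]).as_matrix().T@(np.array(p)-s["position"]); c=T[:3,:3].T@(t-T[:3,3])
    th=np.arctan2(np.hypot(c[0],c[1]),c[2]); k=f*th/np.hypot(c[0],c[1]); return [pr["cx"]+k*c[0],pr["cy"]+k*c[1]]
print("head px",np.round(proj((506.5,261,168))),"pivot px",np.round(proj((636.2,270,137))))
u,v=map(int,proj((506.5,261,168)))
cv2.imwrite("pics/w14c.png",cv2.resize(im[max(0,v-110):v+110,max(0,u-150):u+150],None,fx=2.5,fy=2.5))
hd=np.array([506.5,261]); X,Y=np.meshgrid(np.arange(-30,31),np.arange(-30,31))
```

```text
53.4 [527.1, 317.0, 234.5, -110.7] 55.63555883320209 [ 0.8   0.37 -0.01 -0.   -1.2  -1.16]
head px [251. 123.] pivot px [119. 187.]
```

View pics/w14.png

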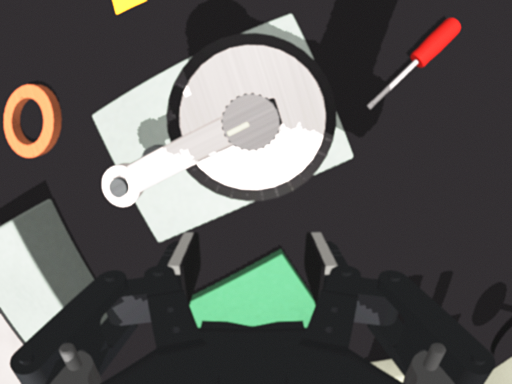

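```bash
cat >> h.py <<'E'
def line(s,im,c,z,rmax,dark=False,piv=None):
    """angle (deg, world) from centre c of the line on a round top of height z, sampled on a world raster"""
    pr=arm.camera_params("wrist"); f=192/np.tan(np.radians(pr["fov_y"]/2)); T=pr["tool_from_camera"]; W=R.from_quat(s["ee_rot"]).as_matrix()
    r,a=np.meshgrid(np.arange(3,rmax,.25),np.radians(np.arange(0,360,1)))
    p=np.stack([c[0]+r*np.cos(a),c[1]+r*np.sin(a),np.full_like(r,z)],-1)
    q=((p-s["position"])@W-T[:3,3])@T[:3,:3]; h=np.hypot(q[...,0],q[...,1]); k=f*np.arctan2(h,q[...,2])/h
    v=cv2.remap(cv2.GaussianBlur(im,(0,0),.6).mean(2).astype(np.float32),(pr["cx"]+k*q[...,0]).astype(np.float32),(pr["cy"]+k*q[...,1]).astype(np.float32),1).mean(1)
    v=-v if dark else v; w=np.clip(v-np.percentile(v,70)-.4*(v.max()-np.percentile(v,70)),0,None); th=np.radians(np.arange(360))
    return round(float(np.degrees(np.angle((w*np.exp(1j*th)).sum()))),1), np.round(np.sort(v)[[0,180,-20,-1]],0)
E
python3 - <<'E'
from h import *
s=arm.read_state(); im=cv2.imread("pics/w14.png")
h=onplane("wrist",(250,122),168,s); p=onplane("wrist",(119,187),137,s); print("head",h.round(1),"pivot",p.round(1),np.degrees(np.arctan2(*(p-h)[[1,0]])))
print("now",line(s,im,h[:2],168,16))
P=pose(s); print(P,go(P,506.6,261,142.5))
s={"position":[539.3,122,237.6],"ee_rot":R.from_matrix(np.c_[[np.cos(np.radians(-3.4)),np.sin(np.radians(-3.4)),0],[np.sin(np.radians(-3.4)),-np.cos(np.radians(-3.4)),0],[0,0,-1]]).as_quat()}
print("before",line(s,cv2.imread("pics/w11.png"),(624,140.1),176,16),"pivot dir 84.6")
E
```

```text
head [506.8 259.  168. ] pivot [636.2 269.  137. ] 4.424980883495704
now (7.0, array([189., 193., 223., 244.], dtype=float32))
[526.8, 316.2, 234.5, -110.7] [58.8, -0.6, 92.0, 0.0]
before (47.7, array([223., 226., 244., 253.], dtype=float32)) pivot dir 84.6
```

>>> drive_tool(targets=[[-0.3, 30, 0, 0, 0], [-0.3, 58.8, -0.6, 20, 0], [-0.3, 58.8, -0.6, 55, 0], [-0.3, 58.8, -0.6, 80, 0], [-0.3, 58.8, -0.6, 92, 0], [-0.3, 58.8, -0.6, 92, 0], [0.3, 58.8, -0.6, 92, 0], [1, 58.8, -0.6, 92, 0], [1, 58.8, -0.6, 92, 0], [1, 58.8, -0.6, 92, 0]])

```text
clock: 54.45
position: [507.8, 262.1, 145.5]
ee_rot: [-0.569, 0.822, -0.0, 0.001]
contact_force: [-2.1, -1.1, 4.4]
gripper_width: 38.6
grasp_force: 60.1
```

>>> drive_tool(targets=[[1, 0, 0, 0, 3], [1, 0, 0, 0, 6], [1, 0, 0, 0, 6]])

```text
clock: 54.75
position: [508.0, 262.6, 145.4]
ee_rot: [-0.527, 0.85, -0.0, 0.001]
contact_force: [-3.7, -0.2, 4.7]
gripper_width: 37.9
grasp_force: 60.5
```

Run:
```python
from h import *
s=arm.read_state(); P=pose(s); print(s["clock"],P,s["gripper_width"],np.round(s["contact_force"],1),np.round(s["wrist_torque"],2),np.round(s["joints"],2))
```

```text
54.75 [508.0, 262.6, 145.4, -116.4] 37.911697453945585 [-3.7 -0.2  4.7] [0.12 0.75 1.29] [ 0.76  0.37 -0.25  0.   -0.95 -1.22]
```

>>> drive_tool(targets=[[1, 0, 0, 0, 5], [1, 0, 0, 0, 10], [1, 0, 0, 0, 10]])

```text
clock: 55.05
position: [506.4, 260.2, 145.1]
ee_rot: [-0.448, 0.894, -0.001, -0.002]
contact_force: [-5.3, -3.9, 8.5]
gripper_width: 38.1
grasp_force: 61.3
```

Run:
```python
from h import *
s=arm.read_state(); P=pose(s); print(s["clock"],P,s["gripper_width"],np.round(s["contact_force"],1),np.round(s["wrist_torque"],2),np.round(s["joints"],2))
```

```text
55.05 [506.4, 260.2, 145.1, -126.8] 38.110888960391215 [-5.3 -3.9  8.5] [-1.24  1.41 -0.05] [ 0.76  0.37 -0.25  0.   -0.96 -1.4 ]
```

>>> drive_tool(targets=[[0.2, 0, 0, 0, 0], [-0.3, 0, 0, 0, 0], [-0.3, 0, 0, 0, 0], [-0.3, 0, 0, -30, 0], [-0.3, 0, 0, -70, 0], [-0.3, -20, 0, -95, 0], [-0.3, -50, 0, -95, 0], [-0.3, -60, 0, -95, 0], [-0.3, -60, 0, -95, 0]])

```text
clock: 55.95
position: [543.4, 310.8, 237.4]
ee_rot: [-0.449, 0.894, -0.0, -0.001]
contact_force: [-0.1, -1.3, -0.3]
gripper_width: 55.6
grasp_force: 0.0
```

Run:
```python
from h import *
s,im=snap("wrist","w15"); P=pose(s); print(s["clock"],P)
print([line(s,im,(506.6+dx,259.5+dy),168,16) for dx in (-1.5,1.5) for dy in (-1.5,1.5)])
s7=arm.read_state(); print(go(P,410,-297,245,0))
```

```text
55.95 [543.4, 310.8, 237.4, -126.6]
[(18.2, array([137., 139., 166., 187.], dtype=float32)), (1.5, array([136., 139., 167., 195.], dtype=float32)), (21.0, array([137., 139., 169., 189.], dtype=float32)), (3.0, array([136., 139., 170., 198.], dtype=float32))]
[567.5, -255.3, -7.6, -126.6]
```

>>> drive_tool(targets=[[-0.3, 40, -18, -8, -8.5], [-0.3, 85, -38, -8, -17], [-0.3, 130, -58, -8, -25.5], [-0.3, 175, -79, -8, -34], [-0.3, 220, -99, -8, -42.5], [-0.3, 265, -119, -8, -51], [-0.3, 310, -140, -8, -59.5], [-0.3, 355, -160, -8, -68], [-0.3, 400, -180, -8, -76.5], [-0.3, 445, -200, -8, -85], [-0.3, 490, -220, -8, -93.5], [-0.3, 535, -241, -8, -102]])

```text
clock: 57.2
position: [424.3, -224.7, 246.8]
ee_rot: [0.962, -0.272, -0.0, -0.0]
contact_force: [0.4, -0.3, -0.3]
gripper_width: 55.8
grasp_force: 0.0
```

>>> drive_tool(targets=[[-0.3, 30, 15, 0, -8.5], [-0.3, 30, 15, 0, -17], [-0.3, 30, 15, 0, -24.6], [-0.3, 30, 15, 0, -24.6], [-0.3, 30, 15, 0, -24.6]])

```text
clock: 57.7
position: [443.1, -251.6, 246.8]
ee_rot: [0.998, -0.064, -0.0, -0.0]
contact_force: [0.9, 0.9, 0.1]
gripper_width: 55.5
grasp_force: 0.0
```

Run:
```python
from h import *
s,im=snap("wrist","w16"); snap("top","t16"); P=pose(s); print(s["clock"],P,np.round(s["joints"],2))
np.save("s16.npy",{k:np.array(v) for k,v in s.items()},allow_pickle=True)
g=im.mean(2)
# bright grey blob of the knob top near its predicted place; print a coarse brightness map there
pr=arm.camera_params("wrist")
hsv=cv2.cvtColor(im,cv2.COLOR_BGR2HSV)
print("max/min ",g.max(),g.min())
for lo in (150,190,220):
    m=cv2.inRange(im,(lo,)*3,(255,)*3)
    for c in cv2.findContours(m,0,1)[0]:
        A=cv2.contourArea(c)
        if 25<A<4000:
            (u,v),r=cv2.minEnclosingCircle(c); w127=onplane("wrist",(u,v),127,s)
            if np.hypot(w127[0]-482,w127[1]+297)<70: print(lo,"A",A,"px",round(u),round(v),"r",round(r,1),"z127",w127.round(1),"z78",onplane("wrist",(u,v),78,s).round(1),"rect",rect("wrist",c,127,s))
```

```text
57.7 [443.1, -251.6, 246.8, -7.4] [-0.2   0.18 -0.24 -0.   -1.15  1.64]
max/min  254.66666666666666 8.333333333333334
190 A 238.0 px 305 129 r 13.4 z127 [ 489.  -304.6  127. ] z78 [ 484.1 -312.8   78. ] rect (array([ 489.1, -304.9]), 23.0, 12.1, 39.2)
190 A 67.0 px 325 108 r 6.7 z127 [ 505.9 -324.6  127. ] z78 [ 504.2 -336.6   78. ] rect (array([ 505.4, -325. ]), 12.2, 5.6, -59.1)
190 A 2352.0 px 294 84 r 82.2 z127 [ 529.7 -298.9  127. ] z78 [ 532.5 -306.1   78. ] rect (array([ 530.1, -301.4]), 122.9, 86.2, 79.4)
220 A 208.0 px 304 130 r 13.0 z127 [ 488.1 -304.   127. ] z78 [ 483.1 -312.1   78. ] rect (array([ 489.1, -305.3]), 22.3, 11.5, 39.2)
220 A 48.5 px 326 109 r 6.3 z127 [ 505. -325.  127.] z78 [ 503.1 -337.    78. ] rect (array([ 505.4, -324.8]), 11.5, 4.3, -59.1)
220 A 2043.5 px 294 84 r 81.6 z127 [ 529.7 -298.9  127. ] z78 [ 532.5 -306.1   78. ] rect (array([ 530.4, -301.4]), 122.4, 85.1, 79.3)
```

Run:
```python
from h import *
P=pose(arm.read_state()); print(go(P,411,-288,180,-7.4))
```

```text
[-27.7, 40.3, 67.1, 0.1]
```

>>> drive_tool(targets=[[-0.3, -14, 20, 30, 0], [-0.3, -28, 40, 60, 0], [-0.3, -28, 40, 67, 0], [-0.3, -28, 40, 67, 0], [-0.3, -28, 40, 67, 0]])

```text
clock: 58.3
position: [412.5, -288.0, 181.3]
ee_rot: [0.998, -0.063, 0.001, 0.001]
contact_force: [-0.2, -0.1, 1.2]
gripper_width: 55.5
grasp_force: 0.0
```

```bash
cat >> h.py <<'E'
def patch(s,im,c,z,half,step):
    """grey picture resampled on the world plane z: row = falling x, column = falling y (as the top view)"""
    pr=arm.camera_params("wrist"); f=192/np.tan(np.radians(pr["fov_y"]/2)); T=pr["tool_from_camera"]; W=R.from_quat(s["ee_rot"]).as_matrix()
    t=np.arange(half,-half-1e-6,-step); x,y=np.meshgrid(c[0]+t,c[1]+t,indexing="ij")
    q=((np.stack([x,y,np.full_like(x,z)],-1)-s["position"])@W-T[:3,3])@T[:3,:3]; h=np.hypot(q[...,0],q[...,1]); k=f*np.arctan2(h,q[...,2])/h
    return cv2.remap(im,(pr["cx"]+k*q[...,0]).astype(np.float32),(pr["cy"]+k*q[...,1]).astype(np.float32),1).mean(2)
E
python3 - <<'E'
from h import *
s,im=snap("wrist","w17"); P=pose(s); print(s["clock"],P)
np.savez("s17.npz",position=s["position"],ee_rot=s["ee_rot"])
p=patch(s,im,(484,-299),127,24,1.5)
for r in p: print("".join(" .:-=+*#%@"[min(9,int(v/25.6))] for v in r))
m=cv2.inRange(im,(170,)*3,(255,)*3)
for c in cv2.findContours(m,0,1)[0]:
    A=cv2.contourArea(c)
    if 40<A<3000:
        (u,v),r=cv2.minEnclosingCircle(c); w=onplane("wrist",(u,v),78,s)
        if np.hypot(w[0]-482,w[1]+297)<70: print("A",A,"px",round(u),round(v),"z78",rect("wrist",c,78,s),"z127",rect("wrist",c,127,s))
E
```

```text
58.3 [412.5, -288.0, 181.3, -7.2]
##########*-:=-:..:::.=+*********
#######+*+-............:=-+******
######*:::................-+*****
#####*=....................:+****
###*+=......................::=**
###=..........................-+*
###-...........................=#
##=:.............:::............*
*=:..........:+%%%@@*:..........:
+...........-%@@@@@@@@*-.........
*:........:--%@@@@@@@@@%-........
=........:#+.=@@@@@@@@@@%: ......
:........*@@-.*@@@@@@@@@@#. .....
........=@@@%::#@@@@@@@@@@+  ....
........#@@@@#::%@@@@@@@@@#.  ...
.......:%@@@@@*.-@@@@@@@@@@:  ...
.......:@@@@@@@=.+@@@@@@@@@=  ...
.......-@@@@@@@%-*@@@@@@@@@*   ..
.......=@@@@@@@@%@@@@@@@@@@+   ..
  .....-@@@@@@@@@@@@@@@@@@@-   ..
     ...%@@@@@@@@@@@@@@@@@@:  ...
.       *@@@@@@@@@@@@@@@@@#.  ...
        -@@@@@@@@@@@@@@@@@=   ...
.        =@@@@%%%#@@@@@@@*.  ....
:        .*%@@#***%@@@@@%.   ....
-.        .=+********@@%:   .....
-.         .:=+******+-.    .....
-..          .:-===-:.       ...:
---.                          .:-
---:.                         .--
----.                        ..--
----::.                     :----
-------.                   .-----
```

```bash
cat > knob.py <<'E'
from h import *
from scipy.optimize import least_squares
def knob(s,im):
    p=patch(s,im,(482,-300),127,24,.5).astype(np.float32); t=np.arange(24,-24.01,-.5)
    m=cv2.morphologyEx((p>110).astype(np.uint8),cv2.MORPH_CLOSE,np.ones((9,9),np.uint8)); n,l,st,ce=cv2.connectedComponentsWithStats(m); 
    i=l[48,48]; c=max(cv2.findContours((l==i).astype(np.uint8),0,1)[0],key=cv2.contourArea)
    (u,v),r=cv2.minEnclosingCircle(c); C=np.array([482+24-v*.5,-300+24-u*.5])
    X,Y=np.meshgrid(t+482,t-300,indexing="ij"); d=np.hypot(X-C[0],Y-C[1]); k=(p<130)&(d<12.5)&(d>2)
    q=np.c_[X[k]-C[0],Y[k]-C[1]]; w=130-p[k]; a=np.degrees(np.angle((w*np.exp(1j*np.arctan2(q[:,1],q[:,0]))).sum()))
    # line direction by fitting, orientation by centroid
    mu=np.average(q,axis=0,weights=w); vv=np.linalg.svd((q-mu)*np.sqrt(w)[:,None],full_matrices=False)[2][0]; vv*=np.sign(vv@mu)
    return C.round(1),r*.5,"centroid dir",round(a,1),"fit dir",round(float(np.degrees(np.arctan2(vv[1],vv[0]))),1),k.sum()
def mark(s,im):
    p=patch(s,im,(504,-338),77.5,16,.5)
    m=(p>175).astype(np.uint8); o=[]
    for c in cv2.findContours(m,0,1)[0]:
        if cv2.contourArea(c)>60: 
            (u,v),wh,an=cv2.minAreaRect(c); o.append((round(504+16-v*.5,1),round(-338+16-u*.5,1),np.round(np.array(wh)*.5,1).tolist()))
    return o
E
python3 - <<'E'
from knob import *
s=dict(np.load("s17.npz")); im=cv2.imread("pics/w17.png"); K=knob(s,im); M=mark(s,im); print(K,M)
for m in M: d=np.array(m[:2])-K[0]; print(np.hypot(*d),np.degrees(np.arctan2(d[1],d[0])))
p=patch(s,im,(504,-338),77.5,15,1.5)
for r in p: print("".join(" .:-=+*#%@"[min(9,int(v/25.6))] for v in r))
E
```

```text
(array([ 482. , -300.6]), 15.149197578430176, 'centroid dir', np.float64(38.6), 'fit dir', 37.9, np.int64(103)) [(503.8, -337.3, [8.1, 15.8]), (514.2, -327.8, [11.5, 11.5])]
42.68641470069839 -59.28945739778837
42.150682082262946 -40.188465498321904
*********************
*********************
*********************
*********************
*********************
*********************
************#********
**********#%@#*******
--+******#@@@@#******
..-+***#%@@@@@%******
..:+*#%@@@@@@@#******
...-*@@@@@@@%#*******
....=@@@@@%#*********
.....+@@@#***********
.....-*#*************
.....:-+*************
......:+*************
......:=*************
.......:=************
........-=***********
 ......:-+***********
```

Run:
```python
from h import *
P=pose(arm.read_state()); print(P,go(P,482,-300.6,145,-7.2),go(P,482,-300.6,101,-7.2))
```

```text
[412.7, -287.9, 181.5, -7.1] [70.3, 4.0, 36.5, 0.1] [70.3, 4.0, 80.5, 0.1]
```

>>> drive_tool(targets=[[-0.3, 35, 2, 0, 0], [-0.3, 70, 4, 5, 0], [-0.3, 70.5, 4, 30, 0], [-0.3, 70.5, 4, 40, 0], [-0.3, 70.5, 4, 40, 0], [-0.3, 70.5, 4, 40, 0]])

```text
clock: 58.95
position: [480.9, -300.8, 141.2]
ee_rot: [0.998, -0.062, 0.001, 0.0]
contact_force: [-0.1, -0.2, 0.5]
gripper_width: 55.6
grasp_force: 0.0
```

Run:
```python
from h import *
P=pose(arm.read_state()); print(P,go(P,482,-300.6,101,-7.2))
```

```text
[480.9, -300.8, 141.2, -7.2] [1.1, -0.3, 40.2, 0.0]
```

>>> drive_tool(targets=[[-0.3, 1, 0, 15, 0], [-0.3, 1, 0, 30, 0], [-0.3, 1, 0, 37, 0], [-0.3, 1, 0, 40, 0], [-0.3, 1, 0, 40, 0], [-0.3, 1, 0, 40, 0], [0.3, 1, 0, 40, 0], [1, 1, 0, 40, 0], [1, 1, 0, 40, 0], [1, 1, 0, 40, 0]])

```text
clock: 59.95
position: [482.0, -301.0, 100.9]
ee_rot: [0.998, -0.063, 0.0, 0.0]
contact_force: [-0.1, 1.2, 5.4]
gripper_width: 28.4
grasp_force: 59.1
```

Run:
```python
from h import *
s=arm.read_state(); print(pose(s),s["gripper_width"],np.round(s["contact_force"],1),np.round(s["wrist_torque"],2))
```

```text
[482.0, -301.0, 100.9, -7.2] 28.39122755272363 [-0.1  1.2  5.4] [ 0.28  0.29 -0.03]
```

>>> drive_tool(targets=[[1, 0, 0, 0, 7], [1, 0, 0, 0, 15], [1, 0, 0, 0, 23], [1, 0, 0, 0, 31], [1, 0, 0, 0, 39], [1, 0, 0, 0, 47], [1, 0, 0, 0, 55], [1, 0, 0, 0, 63], [1, 0, 0, 0, 71], [1, 0, 0, 0, 79], [1, 0, 0, 0, 87], [1, 0, 0, 0, 93]])

```text
clock: 61.15
position: [481.6, -301.3, 101.0]
ee_rot: [-0.64, 0.769, -0.0, -0.0]
contact_force: [-1.7, 0.7, 5.5]
gripper_width: 28.4
grasp_force: 59.2
```

>>> drive_tool(targets=[[1, 0, 0, 0, 3], [1, 0, 0, 0, 4.5], [1, 0, 0, 0, 4.5], [1, 0, 0, 0, 4.5]])

```text
clock: 61.55
position: [481.6, -301.2, 100.9]
ee_rot: [-0.611, 0.792, -0.0, -0.0]
contact_force: [-2.6, -0.8, 5.0]
gripper_width: 28.3
grasp_force: 59.2
```

Run:
```python
from h import *
s=arm.read_state(); print(pose(s),s["gripper_width"],np.round(s["contact_force"],1),np.round(s["wrist_torque"],2))
```

```text
[481.6, -301.2, 100.9, -104.7] 28.337186977986864 [-2.6 -0.8  5. ] [-0.05  0.58 -0.  ]
```

>>> drive_tool(targets=[[0.3, 0, 0, 0, 0], [-0.2, 0, 0, 0, 0], [-0.2, 0, 0, 0, 0], [-0.2, 0, 0, -15, 0], [-0.2, 0, 0, -45, 0], [-0.2, -20, 0, -80, 0], [-0.2, -50, 0, -80, 0], [-0.2, -70, 0, -80, 0], [-0.2, -70, 0, -80, 0], [-0.2, -70, 0, -80, 0]])

```text
clock: 62.55
position: [499.4, -232.8, 179.8]
ee_rot: [-0.611, 0.791, 0.0, -0.0]
contact_force: [-0.2, -1.5, 0.2]
gripper_width: 51.4
grasp_force: 0.0
```

Run:
```python
from knob import *
s,im=snap("wrist","w18"); print(s["clock"],pose(s)); np.savez("s18.npz",position=s["position"],ee_rot=s["ee_rot"])
K=knob(s,im); M=mark(s,im); print(K,M)
for m in M: d=np.array(m[:2])-K[0]; print(np.hypot(*d),np.degrees(np.arctan2(d[1],d[0])))
p=patch(s,im,(484,-305),127,24,1.5)
for r in p: print("".join(" .:-=+*#%@"[min(9,int(v/25.6))] for v in r))
```

```text
62.55 [499.4, -232.8, 179.8, -104.6]
(array([ 481.9, -300.8]), 14.64106559753418, 'centroid dir', np.float64(-58.1), 'fit dir', -59.9, np.int64(172)) [(503.5, -336.9, [4.0, 12.5])]
42.06863439666183 -59.106315727543816
--------.:::. ..:..--------------
------:.           .:-:----------
---:..                .----------
---:                   .:--------
--.                     ..:------
..                        .----=*
.                         .:-=*##
             ..            .:+###
         .:-=++=-.           :##+
       .:+*******+=.         :+=-
      .=***********+.        .---
     .=*************+.        :-=
     -**************=..   .    :-
    .+************+:  .  .     :-
    -***********+-. .-=.      .-=
   .+**********-. .-+**: .    .:-
   .+********+:  :+****-    .  .-
   .+********+..=******-     .  :
   :**********=+*******-    .  .-
   .+******************:      .:=
   .=******************:  . ...:=
    -*****************+.   ..  .-
    .+****************: .    ...-
     -***************=.    .. .--
     .-*************+.    ....:=-
       -***********=: .  . ...---
        -=*******+-.       . .---
         .:-=+=-:.        . .:---
            ..           . .-=--=
.                          :--=-=
:                        ..:-----
-..                     .:-------
---:.                  .:-----=--
```

Run:
```python
from h import *
s,im=snap("top","t19"); hsv=cv2.cvtColor(im,cv2.COLOR_BGR2HSV); yel=cv2.inRange(hsv,(20,100,80),(35,255,255))
c=max(cv2.findContours(yel,0,1)[0],key=cv2.contourArea); print("card",rect("top",c,1),"fill",cv2.countNonZero(yel)/cv2.contourArea(cv2.convexHull(c)))
# screw head and dish in the top view
for nm,p in (("head",(506.6,260,168)),("dish",(712,-286,10))):
    pr=arm.camera_params("top"); f=192/np.tan(np.radians(pr["fov_y"]/2)); q=cv2.Rodrigues(pr["rvec"])[0]@np.array(p)+pr["tvec"]; print(nm,(q[:2]/q[2]*f+[pr["cx"],pr["cy"]]).round())
print(s["clock"],s["gripper_width"],np.round(s["contact_force"],1))
print(arm.job_done())
```

```text
card (array([518.4,  34.1]), 220.2, 69.1, -3.0) fill 1.535796766743649
head [145. 179.]
dish [344. 123.]
62.6 50.79864864727827 [-0.6  0.4  0.6]
the job is handed in; nothing more can be done
None
```

I handed the job in at 62.6 s, before I could see a verdict: all three steel pieces are in the well with the lid home, the clamp arm is over it and the thumbscrew is tight. The inner knob's line is within about 1° of the white mark, and neither the outer ring nor the dish was touched. The one doubt is the thumbscrew: its white line ended about 40° short of two full turns from where it began. It would not turn further and the grip slipped, so I took that as the stop.

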